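# Change over the sample racks in an autosampler drawer

## Robot

A 6-joint arm with a two-finger parallel gripper is mounted at the origin on the work surface. World frame = base frame: x ahead of the robot, y to its left, z up, the work surface at z = 0. Lengths are in m, angles in rad, forces in N, time in s.
With the tool pointing down it reaches from about 0.225 to 0.875 m from the base axis. Payload 3.4 kg.
Tool frame: the origin (TCP) lies at the very end of the fingers, on their centre line; the grasp point (between the pads) lies 19 mm behind it; z points along the fingers, y is the direction in which the jaws open and shut (so a half turn about z gives the same grasp; the last joint's range is limited). The gripper opens to 85 mm and grips with 20 to 120 N. Pads are 22 mm wide; open, the fingers measure 114 mm over their backs; the gripper's body (76 mm by 85 mm) begins 54 mm behind the grasp point. The pads swing forward as they close: fully open they stand 13 mm farther back than shut.
Start: joints at [1.005, 0.276, 1.505, -0, 1.361, -0.121], TCP at [0.247, 0.519, 0.231] pointing down, gripper open.
Joint ranges: [-2.89, 2.89], [-0.75, 2.08], [0.22, 2.7], [-1.18, 4.32], [0.11, 2.71], [-2.7, 2.7]. Speed limits (rad/s): [2.57, 2.57, 3.14, 3.14, 3.14, 3.14].

## Interface

Orientations are given as a unit quaternion [w, x, y, z].
In Python, from rig import telemetry, cams, sign_off, spotter gives the robot as it stands.
- The arm moves only by the tool servo_tool, never from a script. Its argument "steps" is a list of rows, each a list of 6 numbers: the shift along the tool's x, y, z in mm, then the turn, a rotation vector about the tool's x, y, z in degrees. In form: [[x, y, z, ax, ay, az], ...]. A call has 1 to 8 rows; each row is the pose to reach, as a shift and turn from the pose commanded when the call began, along the tool's axes at that moment; what a row does not reach only later rows make up. A row lasts 1/10 s, in which the tool goes at most 50 mm and 8.59 degrees, less where a joint would pass 70% of its speed; a pose out of reach is approached as far as the arm can. A call with a gripper value outside its range is refused whole. "hand" is the closure in counts, from 0 (fully open) to 255 (shut), set as the call begins (left out, the last holds). The fingers move at their own pace and stop on an object; "grip_force" is the grip in N (left out, the last holds). Time passes only in rows, so rows that repeat a pose let the fingers close. It gives the time, the measured TCP pose, the force and the opening at its end, in the units of the state.
- telemetry.get_state(): the state, without advancing time (a new reading comes with each control period).
- cams.get_image(name): name is "side" or "top" or "wrist"; returns (picture, depth): 400x640x3 uint8, red, green, blue; 400x640 float32, m along the optical axis (not along the pixel's ray), 0 where there is no reading.
- cams.camera_model(name): a dict with "camera_matrix" (3x3 intrinsics, pixels), "origin" and "rotation" of the camera in the world; the wrist camera has in their place "tool_from_camera" (4x4, takes a point from camera to tool coordinates, whose origin is the TCP and whose axes are the flange's). Camera axes: x right, y up, looking along -z (the intrinsics and any distortion apply to the point x, -y, -z); pixel columns grow to the right and rows downward; lengths in m; the calibration is good to about 2 mm. A picture is of the moment at which its call begins: read the wrist's pose just before it. camera_model takes no time and is no camera call.
- sign_off(): hands the job in, once; it reports no verdict.
Trained networks look in the newest picture that a camera, given by its name, has taken for a name from the list of things; names that differ only in an ending like _2 or _b are one class to them, and where a whole thing is asked for, a point or a joint stands for the part that bears it (a point fixed in the world has none). Each returns a list of dicts, best first, with "conf" (0 to 1); they miss things now and then, are a little off and sometimes report something else, mostly with a low value. They report only what shows in the picture. A call takes as long as a camera call. They do not tell look-alikes from the thing itself.
- spotter.outline_of(query, camera): "region" (400x640 bool, what is visible of it) and "rect" ([left, top, width, height] in pixels, round what is visible of it).
The state is a dict: "clock": time; "qpos": joint angles; "qd": joint speeds; "effort": joint torques, N m; "position": TCP position; "ee_rot": TCP orientation; "contact_force": force on the tool from outside, world axes, zero at the start; "moment": the same for the moment, N m; "width": finger opening in m.
Only numpy, scipy, OpenCV 4.12 (cv2) and the standard library are available. Lean on these libraries where they do the work, as an engineer would, in place of code of your own. Each camera call takes 0.05 s, during which the arm holds its last target.

## Task

Change over the autosampler's sample drawer: swing the retaining clip clear, press the catch's thumb pad so that the sprung lift comes up, move the finished rack from the lift into the grey return tray, and stand every fresh rack from the bench squarely in a bay of its own on the raised lift. Then press the loaded lift down and hold it until the catch has snapped in, swing the clip back over the racks as far as it goes, and push the drawer fully home. Keep the racks upright and leave the other things on the bench where they are.

Things in the scene. Friction and masses are not known exactly. Their poses are not given: they have to be found in the camera images.
- autosampler: White and grey bench-top box 400 mm wide (its x), 360 mm deep, 240 mm high, fixed to the bench; standing to the robot's right. Origin: foot of its front face, mid-width, at bench level. +y points straight out of its front, +z up. The drawer runs along y through an opening x -115 to 115 mm, with a lintel 119 mm above the bench; a rack on the raised lift does not pass under it. When the drawer is out its lift is centred 70 mm in front of the front face.
- drawer (a joint): The drawer's slide, m: 0 pulled out (as at the start), 0.140 fully home, when its front panel (reaching 145 mm in front of the autosampler when out, panel top 52 mm above the bench) closes against the opening. Stays where it is left; takes about 9 N to push.
- drawer_handle (a point): Middle of the outer face of the drawer's aluminium pull handle, 36 mm above the bench: a bar 70 mm long (along the autosampler's x), 12 mm thick, 14 mm high, its outer face 56 mm out from the front panel. Push here, along the autosampler's -y. Axes as the autosampler's.
- lift (a joint): Sink of the sprung lift platform in the drawer, m: 0 up, about 0.020 held down by the catch (as at the start), 0.024 hard stop. Springs push it up: about 3 N net with it empty and up, 15 N at the stop, less the weight of the racks (up to 2 N each), so it sinks a few mm as it is loaded. Press it to the stop through a rack's handle.
- bay0 (a point): Middle of the lift's bay at the autosampler's -x side, on the platform's top face (54 mm above the bench with the lift up, 34 mm when caught). The aluminium platform has three bays in a row along x, 60 mm apart, each 56 mm (x) by 98 mm (y) between ribs 5 mm high and 4 mm thick. A rack stands in a bay with its long side along y. Axes as the autosampler's.
- bay1 (a point): Middle of the middle bay, on the platform's top face; otherwise as bay0. The finished rack stands here at the start.
- bay2 (a point): Middle of the bay at the autosampler's +x side; otherwise as bay0.
- catch (a joint): Turn of the spring catch in the drawer's front, rad: 0 in (its nose over the lift's lug, or at rest), 0.45 fully pressed. As the lift goes to its stop the catch is pushed out about 0.2 and, being damped, takes nearly a second to swing back to 0 over the lug: hold the lift at its stop until then.
- catch_pad (a point): Top of the catch's white thumb pad near its outer end; pad 24 mm wide (x), sticking out 43 mm in front of the drawer's front panel, 56 mm above the bench at rest. Pressing it some 15 to 20 mm straight down with about 8 N and holding it a moment lets the lift up.
- clip (a joint): Swing of the steel retaining clip about its upright pivot screw, rad: 0 against its stop across the racks' front ends (start: 0 to 0.05), 1.75 the other stop; it turns clockwise seen from above as it opens, out over the bench in front of the drawer; 1.3 or more is clear. Stays where it is left. Its strip is at 77 to 80 mm above the bench, 2.5 mm above the racks' end walls when the lift is caught, so it neither clears nor covers racks on the raised lift.
- clip_knob (a point): Top of the white knob at the clip's free end: upright cylinder, 12 mm diameter, standing 77 to 102 mm above the bench (strip under its foot), 168 mm from the pivot.
- clip_pivot (a point): The pivot of the clip at the strip's underside, at the +x end of the drawer's front panel.
- finished_rack: White vial rack with blue caps, 46 mm (x) by 90 mm (y) by 40 mm high, 0.12 to 0.19 kg, with an upright handle plate in its middle: 10 mm thick (x), 40 mm long (y), from 40 to 75 mm above the rack's underside; grip it across its thickness. Origin: centre of the underside, z up. This one stands in the drawer at the start.
- fresh_rack0: Fresh vial rack, same make as finished_rack; stands on the bench at the start, or is absent (None).
- fresh_rack1: Fresh vial rack, same make as finished_rack; stands on the bench at the start, or is absent (None).
- fresh_rack2: Fresh vial rack, same make as finished_rack; stands on the bench at the start, or is absent (None).
- return_tray: Shallow grey tray, 120 mm (x) by 160 mm (y), 20 mm high, walls and floor 4 to 5 mm, fixed on the bench. Origin: centre of the underside. The finished rack goes upright on its floor, anywhere inside.
- amber_bottle: Small amber bottle, 38 mm diameter, 62 mm high. Leave alone.
- cap_jar: Small clear jar, 38 mm diameter, 50 mm high. Leave alone.
- vial_carousel: Black round vial carousel, 124 mm diameter, 50 mm high. Leave alone.
- vial_store: White storage block full of capped vials, 100 by 134 by 44 mm. Leave alone.
- marker_pen: White pen with a black cap, lying, 122 mm long. Leave alone.
There are look-alikes about, which are no part of the job. What is shaped like the fresh_rack1 but green is not meant.

How it is judged:
On the way, in this order (a step that is already met when the one before it is completed fails the run):
1. the clip is swung clear of the racks (value of joint clip above 1.2 rad), for 0.2 s.
2. the catch is released and the lift has come up (value of joint lift below 0.009 m), for 0.2 s.
3. the finished rack stands in the return tray and every fresh rack in a bay of the lift, which is still up (x of finished_rack in the frame of return_tray between -0.05 and 0.05 m and y of finished_rack in the frame of return_tray between -0.06 and 0.06 m and z of finished_rack in the frame of return_tray between -0.002 and 0.009 m and angle between finished_rack's own z axis and vertical below 0.1 rad and linear speed of finished_rack below 0.02 m/s and value of joint lift below 0.016 m and x of fresh_rack0 in the frame of bay1 between -0.07 and 0.07 m and y of fresh_rack0 in the frame of bay1 between -0.009 and 0.009 m and z of fresh_rack0 in the frame of bay1 between -0.003 and 0.003 m and angle between each of fresh_rack0, fresh_rack1, fresh_rack2's own z axis and vertical below 0.06 rad and x of fresh_rack1 in the frame of bay1 between -0.07 and 0.07 m and y of fresh_rack1 in the frame of bay1 between -0.009 and 0.009 m and z of fresh_rack1 in the frame of bay1 between -0.003 and 0.003 m and x of fresh_rack2 in the frame of bay1 between -0.07 and 0.07 m and y of fresh_rack2 in the frame of bay1 between -0.009 and 0.009 m and z of fresh_rack2 in the frame of bay1 between -0.003 and 0.003 m), for 0.15 s.
4. the loaded lift is down and the catch has snapped in (value of joint lift between 0.0185 and 0.022 m and value of joint catch below 0.06 rad and x of fresh_rack0 in the frame of bay1 between -0.07 and 0.07 m and y of fresh_rack0 in the frame of bay1 between -0.009 and 0.009 m and z of fresh_rack0 in the frame of bay1 between -0.003 and 0.003 m and angle between each of fresh_rack0, fresh_rack1, fresh_rack2's own z axis and vertical below 0.06 rad and x of fresh_rack1 in the frame of bay1 between -0.07 and 0.07 m and y of fresh_rack1 in the frame of bay1 between -0.009 and 0.009 m and z of fresh_rack1 in the frame of bay1 between -0.003 and 0.003 m and x of fresh_rack2 in the frame of bay1 between -0.07 and 0.07 m and y of fresh_rack2 in the frame of bay1 between -0.009 and 0.009 m and z of fresh_rack2 in the frame of bay1 between -0.003 and 0.003 m), for 0.3 s.
5. the clip is swung back over the racks (value of joint each of clip, catch below 0.06 rad and value of joint lift between 0.0185 and 0.022 m), for 0.2 s.
6. the drawer is fully home (value of joint drawer above 0.136 m), for 0.2 s.
At the end, for the whole second after the job is handed in: Drawer home to within 4 mm with the lift held down by its catch (sunk 18.5 to 22 mm), the clip across the racks (within 0.06 rad of its stop), every fresh rack flat in a bay of its own (within 3 mm in height), and the finished rack upright on the floor of the return tray, at rest (all of step 5 and value of joint drawer above 0.136 m and x of fresh_rack0 in the frame of bay1 between -0.07 and 0.07 m and y of fresh_rack0 in the frame of bay1 between -0.009 and 0.009 m and z of fresh_rack0 in the frame of bay1 between -0.003 and 0.003 m and angle between each of fresh_rack0, fresh_rack1, fresh_rack2's own z axis and vertical below 0.06 rad and x of fresh_rack1 in the frame of bay1 between -0.07 and 0.07 m and y of fresh_rack1 in the frame of bay1 between -0.009 and 0.009 m and z of fresh_rack1 in the frame of bay1 between -0.003 and 0.003 m and x of fresh_rack2 in the frame of bay1 between -0.07 and 0.07 m and y of fresh_rack2 in the frame of bay1 between -0.009 and 0.009 m and z of fresh_rack2 in the frame of bay1 between -0.003 and 0.003 m and x of finished_rack in the frame of return_tray between -0.05 and 0.05 m and y of finished_rack in the frame of return_tray between -0.06 and 0.06 m and z of finished_rack in the frame of return_tray between -0.002 and 0.009 m and angle between finished_rack's own z axis and vertical below 0.1 rad and linear speed of finished_rack below 0.02 m/s); the robot touches nothing.
It fails at once if a rack is tipped over (angle between any of fresh_rack0, fresh_rack1, fresh_rack2, finished_rack's own z axis and vertical above 0.7 rad).
It fails at once if a bystander is pushed more than 5 cm (distance of any of amber_bottle, cap_jar, vial_carousel, vial_store, marker_pen from where it was at the start of the episode above 0.05 m).
Of fresh_rack0, fresh_rack1, fresh_rack2 only 2 to 3 are there at a start; the rules pass over those that are not, and their reading is None.
At some moment in a run one of fresh_rack0, fresh_rack1, fresh_rack2 may be knocked a few centimetres aside while the robot is not near it.
It also fails if it takes over 205 s, if anything falls off the work surface, if the arm or the gripper's body presses on something with over 40 N, if the wrist force passes 120 N, or if a joint passes its speed limit or range.

## Working session

There is one attempt and no reset: what is moved stays moved. The work goes in short steps, Python scripts to look and compute and a tool call to move; the robot and the scene stay as the last step left them, time stands still between calls to the robot, and variables do not carry over. Pictures are saved under pics/ and viewed, and the job is handed in when it is done.

Besides the shell and the picture viewer there is one more tool, called after "Emit:" as name([rows], argument=value, ...), one row to a line, values as JSON. servo_tool: Moves the arm, as the interface text tells. Its arguments: {"type":"object","properties":{"steps":{"type":"array","items":{"type":"array","items":{"type":"number"}}},"hand":{"type":"number"},"grip_force":{"type":"number"}},"required":["steps"]}

```bash
ls; mkdir -p pics
python3 - <<'E'
from rig import telemetry,cams
import cv2
s=telemetry.get_state();print(s)
for n in ["top","side","wrist"]:
    im,d=cams.get_image(n);cv2.imwrite(f"pics/{n}0.png",im[:,:,::-1]);
    m=cams.camera_model(n);print(n,m)
E
```

```text
pics
{'clock': 0.0, 'qpos': array([ 1.00498502e+00,  2.76622506e-01,  1.50614317e+00,  9.24405695e-06,
        1.36071870e+00, -1.20989943e-01]), 'qd': array([-2.32727713e-04,  7.11138002e-05, -8.20189772e-04, -3.75603894e-04,
        9.92539736e-04,  1.06327921e-03]), 'effort': array([ 2.27756132e-04, -4.16773510e+01, -2.45802319e+01, -2.04192356e-04,
        1.10724242e-02, -2.19519421e-05]), 'position': array([0.24712686, 0.51858975, 0.23042004]), 'ee_rot': array([-3.22719884e-04,  2.20582408e-01,  9.75367883e-01, -8.89118914e-04]), 'contact_force': array([ 0.47081607, -0.87570935,  0.19560143]), 'moment': array([-0.05310838, -0.0350093 , -0.0334283 ]), 'width': 0.0853472721732493}
top {'camera_matrix': array([[454.69184515,   0.        , 323.6875245 ],
       [  0.        , 454.69184515, 194.68424201],
       [  0.        ,   0.        ,   1.        ]]), 'origin': array([0.36022853, 0.1122781 , 1.31758334]), 'rotation': array([ 0.70729399,  0.05840396, -0.06847504, -0.70116714])}
side {'camera_matrix': array([[422.40034678,   0.        , 320.45332696],
       [  0.        , 422.40034678, 198.96840083],
       [  0.        ,   0.        ,   1.        ]]), 'origin': array([0.42670083, 0.84519317, 0.80109473]), 'rotation': array([-0.09438375, -0.0346393 ,  0.38854905,  0.91592656])}
wrist {'camera_matrix': array([[339.65033962,   0.        , 318.98810516],
       [  0.        , 339.65033962, 198.98862812],
       [  0.        ,   0.        ,   1.        ]]), 'tool_from_camera': array([[-5.64576569e-04,  9.49946617e-01,  3.12411758e-01,
         7.96641418e-02],
       [ 9.99999807e-01,  6.17829124e-04, -7.14705046e-05,
        -1.63130279e-04],
       [-2.60910247e-04,  3.12411657e-01, -9.49946782e-01,
        -1.41951447e-01],
       [ 0.00000000e+00,  0.00000000e+00,  0.00000000e+00,
         1.00000000e+00]])}
```

View pics/top0.png

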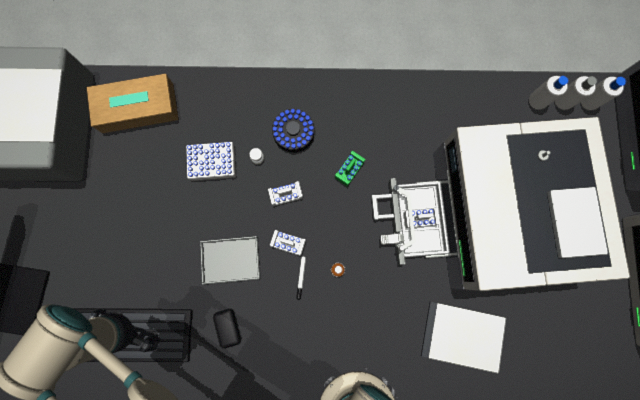

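View pics/side0.png

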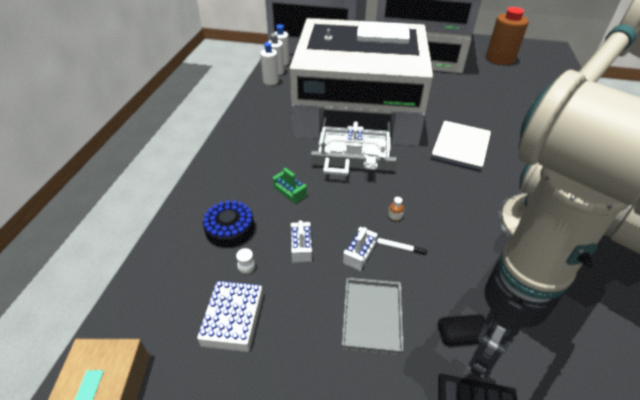

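View pics/wrist0.png

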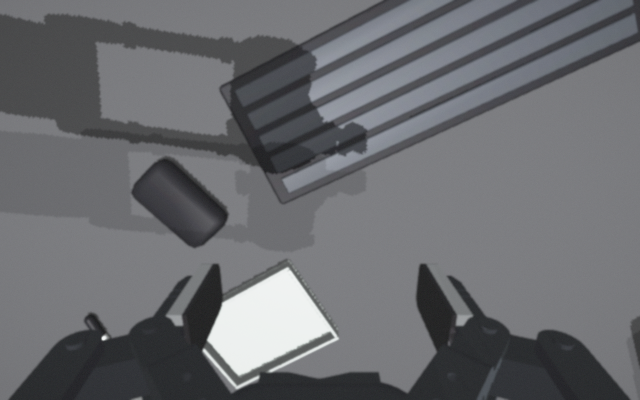

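```bash
cat > h.py <<'E'
import numpy as np,cv2
from scipy.spatial.transform import Rotation as R
from rig import telemetry,cams,spotter
def rot(q): return R.from_quat([q[1],q[2],q[3],q[0]]).as_matrix()
def shot(n,save=None):
    s=telemetry.get_state()
    im,d=cams.get_image(n)
    m=cams.camera_model(n)
    K=m["camera_matrix"]
    if n=="wrist":
        T=np.eye(4);T[:3,:3]=rot(s["ee_rot"]);T[:3,3]=s["position"]
        T=T@m["tool_from_camera"]
    else:
        r=np.array(m["rotation"]);T=np.eye(4);T[:3,:3]=rot(r) if r.size==4 else r;T[:3,3]=m["origin"]
    v,u=np.mgrid[:400,:640]
    P=np.stack([(u-K[0,2])/K[0,0]*d,-(v-K[1,2])/K[1,1]*d,-d],-1)
    W=P@T[:3,:3].T+T[:3,3]
    W[d==0]=np.nan
    if save: cv2.imwrite(f"pics/{save}.png",im[:,:,::-1])
    return im,d,W,(K,T)
def proj(p,KT):
    K,T=KT;c=(np.atleast_2d(p)-T[:3,3])@T[:3,:3]
    return np.stack([K[0,2]+K[0,0]*c[:,0]/-c[:,2],K[1,2]-K[1,1]*c[:,1]/-c[:,2]],-1)
E
python3 - <<'E'
from h import *
im,d,W,KT=shot("top")
np.savez("top0.npz",im=im,d=d,W=W,K=KT[0],T=KT[1])
for q in ["autosampler","drawer_handle","catch_pad","clip_knob","clip","finished_rack","fresh_rack0","return_tray","amber_bottle","cap_jar","vial_carousel","vial_store","marker_pen"]:
    for o in spotter.outline_of(q,"top")[:4]:
        w=W[o["region"]];w=w[~np.isnan(w[:,0])]
        if len(w)<1:continue
        xy=w[:,:2].astype(np.float32)
        rc=cv2.minAreaRect(xy)
        print(q,round(o["conf"],2),o["rect"],np.round(w.mean(0),3),"zmax",round(np.percentile(w[:,2],95),3),"rect",np.round(rc[0],3),np.round(rc[1],3),round(rc[2],1))
print(KT[1]); print(np.round(W[330,300],3))
E
```

```text
autosampler 0.86 [373.1, 118.5, 254.7, 173.5] [ 0.537 -0.372  0.206] zmax 0.262 rect [ 0.577 -0.406] [0.492 0.725] 5.4
drawer_handle 0.87 [372.9, 178.1, 85.3, 86.7] [ 0.523 -0.162  0.043] zmax 0.08 rect [ 0.524 -0.159] [0.244 0.225] 4.6
catch_pad 0.74 [383.6, 230.2, 17.4, 15.4] [ 0.468 -0.095  0.057] zmax 0.064 rect [ 0.469 -0.096] [0.024 0.065] 6.5
catch_pad 0.34 [373.6, 116.0, 254.7, 174.1] [ 0.537 -0.373  0.207] zmax 0.262 rect [ 0.541 -0.422] [0.46  0.733] 14.1
catch_pad 0.22 [373.0, 181.2, 80.1, 81.7] [ 0.523 -0.161  0.042] zmax 0.08 rect [ 0.52  -0.153] [0.242 0.221] 0.8
clip_knob 0.61 [387.7, 185.2, 27.2, 65.4] [ 0.521 -0.134  0.082] zmax 0.102 rect [ 0.526 -0.132] [0.178 0.058] 2.4
clip 0.52 [396.1, 186.7, 15.2, 59.9] [ 0.521 -0.134  0.082] zmax 0.102 rect [ 0.524 -0.127] [0.175 0.048] 2.2
clip 0.48 [398.7, 186.4, 45.3, 66.3] [ 0.523 -0.18   0.037] zmax 0.043 rect [ 0.528 -0.18 ] [0.189 0.121] 2.8
finished_rack 0.97 [402.8, 209.6, 36.4, 20.0] [ 0.525 -0.177  0.072] zmax 0.11 rect [ 0.528 -0.177] [0.049 0.091] 5.2
finished_rack 0.44 [381.2, 232.9, 23.9, 10.8] [ 0.468 -0.095  0
[... 1287 characters left out ...]
[0.121 0.121] 69.0
vial_carousel 0.31 [395.9, 185.5, 47.7, 68.9] [ 0.524 -0.182  0.037] zmax 0.044 rect [ 0.529 -0.18 ] [0.187 0.118] 7.4
vial_store 0.63 [184.9, 137.8, 49.3, 41.6] [0.69  0.425 0.037] zmax 0.048 rect [0.7   0.434] [0.117 0.15 ] 4.7
marker_pen 0.59 [294.7, 256.7, 12.7, 42.9] [0.354 0.159 0.011] zmax 0.017 rect [0.358 0.158] [0.016 0.119] 82.4
marker_pen 0.24 [373.9, 176.6, 77.2, 89.4] [ 0.523 -0.162  0.043] zmax 0.08 rect [ 0.521 -0.154] [0.243 0.221] 1.5
[[ 0.00735163  0.98386418 -0.17876584  0.36022853]
 [-0.99986103  0.00990725  0.01340736  0.1122781 ]
 [ 0.0149621   0.17864243  0.98380029  1.31758334]
 [ 0.          0.          0.          1.        ]]
[0.215 0.158 0.003]
```

Run:
```python
from h import *
f=np.load("top0.npz");W=f["W"];im=f["im"]
cv2.imwrite("pics/zoom.png",cv2.resize(im[165:280,360:490,::-1],None,fx=6,fy=5.2,interpolation=cv2.INTER_CUBIC)[:600])
sub=W[100:300,360:640]
m=(sub[...,2]>0.232)&(sub[...,2]<0.247)&(sub[...,1]<-0.15)
w=sub[m];rc=cv2.minAreaRect(w[:,:2].astype(np.float32));print(rc,cv2.boxPoints(rc))
# front top edge: per row, max y of top points
x=np.linspace(0.35,0.72,60);pts=[]
for a in x:
    k=w[abs(w[:,0]-a)<0.006]
    if len(k)>3: pts.append((a,k[:,1].max()))
pts=np.array(pts);c=np.polyfit(pts[:,0],pts[:,1],1);r=pts[:,1]-np.polyval(c,pts[:,0]);g=abs(r)<0.004
c=np.polyfit(pts[g,0],pts[g,1],1);print("front edge y=",c,"deg",np.degrees(np.arctan(c[0])),r[g].std())
# panel top: z 0.048..0.056
dr=W[165:285,365:460].reshape(-1,3)
for lo,hi in [(0.028,0.033),(0.033,0.045),(0.047,0.054),(0.054,0.060),(0.074,0.083),(0.09,0.106)]:
    k=dr[(dr[:,2]>lo)&(dr[:,2]<hi)];
    if len(k)>3:
        rc=cv2.minAreaRect(k[:,:2].astype(np.float32));print(lo,hi,len(k),k.mean(0).round(4),np.round(rc[0],4),np.round(rc[1],4),rc[2])
```

```text
((0.5482913851737976, -0.42761921882629395), (0.4003998935222626, 0.36442461609840393), 5.1916656494140625) [[ 0.3324248  -0.26427007]
 [ 0.3654007  -0.62719965]
 [ 0.764158   -0.5909684 ]
 [ 0.7311821  -0.22803879]]
front edge y= [ 0.09091592 -0.29601689] deg 5.194817169537611 0.0004940555102666132
0.028 0.033 361 [ 0.5195 -0.1928  0.0312] [ 0.5072 -0.1625] [0.3423 0.225 ] 5.101818084716797
0.033 0.045 1810 [ 0.5274 -0.1733  0.0378] [ 0.5102 -0.1532] [0.3391 0.2151] 2.084118366241455
0.047 0.054 610 [ 0.5236 -0.1639  0.0509] [ 0.5094 -0.1521] [0.3319 0.2151] 2.0904438495635986
0.054 0.06 412 [ 0.502  -0.1385  0.0566] [ 0.4986 -0.158 ] [0.3243 0.1924] 4.713832378387451
0.074 0.083 431 [ 0.5219 -0.1638  0.0785] [ 0.5068 -0.1803] [0.3279 0.1529] 3.496206045150757
0.09 0.106 101 [ 0.4646 -0.2164  0.0987] [ 0.5019 -0.1775] [0.3258 0.1523] 4.480265140533447
```

View pics/zoom.png

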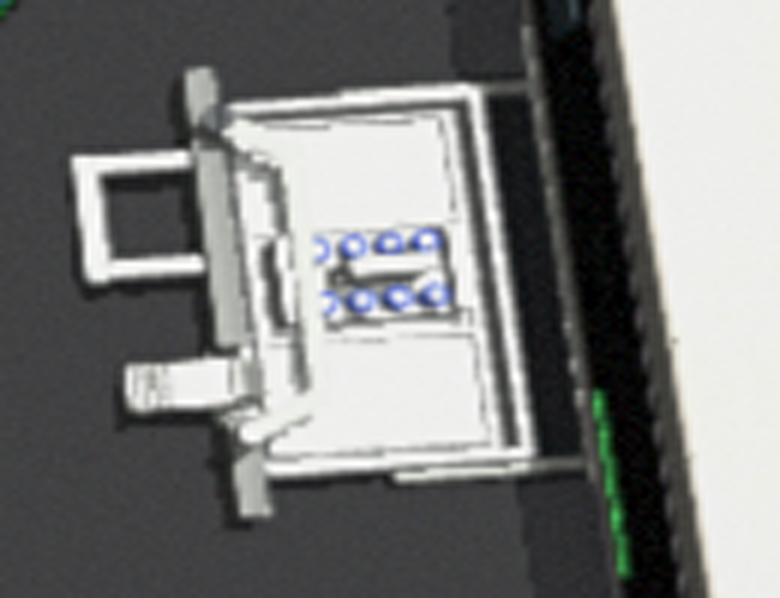

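```bash
cat >> h.py <<'E'
A=np.radians(5.19);UX=np.array([np.cos(A),np.sin(A)]);UY=np.array([-np.sin(A),np.cos(A)]);O=np.array([0.532,-0.248])
def loc(p): p=np.atleast_2d(p)[:,:2]-O; return np.stack([p@UX,p@UY],-1)
def glob(x,y): return O+x*UX+y*UY
def locW(W):
    L=W.copy();L[...,:2]=np.stack([(W[...,:2]-O)@UX,(W[...,:2]-O)@UY],-1);return L
def rel(target,yawdeg):
    "shift in tool axes (mm) and turn from commanded(≈measured) pose to target with tool down yaw"
    s=telemetry.get_state();Rm=rot(s["ee_rot"])
    sh=Rm.T@(np.array(target)-s["position"])*1000
    y=np.radians(yawdeg)
    Rt=np.array([[np.cos(y),np.sin(y),0],[np.sin(y),-np.cos(y),0],[0,0,-1.]])
    rv=R.from_matrix(Rm.T@Rt).as_rotvec(degrees=True)
    print("clock",round(s["clock"],2),"pos",s["position"].round(4),"yaw",np.degrees(np.arctan2(Rm[1,0],Rm[0,0])).round(2),"tilt",np.degrees(np.arccos(-Rm[2,2])).round(2),"F",s["contact_force"].round(1),"w",round(s["width"],4),"q",np.round(s["qpos"],2))
    print("shift mm",sh.round(1),"turn",rv.round(2))
E
python3 - <<'E'
from h import *
f=np.load("top0.npz");W=f["W"];L=locW(W).reshape(-1,3)
box=(abs(L[:,0])<0.13)&(L[:,1]>0.0)&(L[:,1]<0.22)
L=L[box]
def st(n,k): print(n,len(k),k.mean(0).round(4),k.min(0).round(4),k.max(0).round(4))
k=L[(L[:,2]>0.085)&(L[:,0]<-0.03)];st("knob",k); print(k.round(4)[:30])
st("handle rk",L[(L[:,2]>0.1)&(abs(L[:,0])<0.03)])
k=L[(L[:,2]>0.07)&(L[:,2]<0.088)&(L[:,1]>0.1)];st("strip",k)
for a in np.arange(-0.09,0.1,0.015):
    q=k[abs(k[:,0]-a)<0.0075]
    if len(q):print(round(a,3),q[:,1].mean().round(4),q[:,1].min().round(4),q[:,1].max().round(4),q[:,2].mean().round(4))
k=L[(L[:,1]>0.15)];st("outer",k)
st("pad",k[(k[:,2]>0.05)&(k[:,0]<-0.02)]); st("dh",k[(k[:,2]>0.03)&(k[:,2]<0.05)&(k[:,0]>-0.03)])
k=L[(L[:,2]>0.045)&(L[:,2]<0.053)&(L[:,1]>0.125)&(L[:,1]<0.15)];st("panel",k)
E
```

```text
knob 530 [-0.0809  0.0083  0.177 ] [-0.13    0.      0.0851] [-0.03    0.1498  0.2394]
[[-0.0302  0.      0.2271]
 [-0.0312  0.0047  0.2183]
 [-0.0311  0.0014  0.2158]
 [-0.0335  0.0005  0.2345]
 [-0.03    0.0022  0.1874]
 [-0.031   0.0022  0.1949]
 [-0.0319  0.0022  0.2026]
 [-0.0327  0.0018  0.2086]
 [-0.0336  0.002   0.2166]
 [-0.0309  0.0032  0.1741]
 [-0.0313  0.0015  0.1766]
 [-0.0325  0.0023  0.1865]
 [-0.0334  0.0024  0.1947]
 [-0.0343  0.0023  0.2017]
 [-0.0356  0.0037  0.2134]
 [-0.0359  0.0016  0.2143]
 [-0.0312  0.0025  0.1547]
 [-0.032   0.0021  0.1615]
 [-0.0328  0.0016  0.1679]
 [-0.0341  0.0029  0.1797]
 [-0.035   0.0029  0.1873]
 [-0.0359  0.0029  0.1951]
 [-0.0369  0.0033  0.2038]
 [-0.0374  0.0019  0.207 ]
 [-0.0384  0.0024  0.2158]
 [-0.0388  0.0005  0.2174]
 [-0.0303  0.0008  0.1235]
 [-0.0328  0.0028  0.1464]
 [-0.0336  0.0022  0.1527]
 [-0.0349  0.0035  0.1648]]
handle rk 337 [-0.      0.014   0.1673] [-0.0299  0.      0.1011] [0.0297 0.0909 0.2394]
strip 338 [0.0086 0.1128 0.0801] [-0.0843  0.1     0.0708] [0.0941 0.1492 0.0873]
-0.09 0.1455 0.1455 0.1455 0.0762
-0.075 0.1275 0.1086 0.1492 0.0811
-0.06 0.11 0.1005 0.1256 0.0812
-0.045 0.105 0.1 0.1098 0.0807
-0.03 0.1054 0.1004 0.1105 0.0803
-0.015 0.108 0.1 0.1158 0.078
0.0 0.1085 0.1 0.1159 0.0782
0.015 0.1084 0.1014 0.1162 0.0788
0.03 0.1052 0.1003 0.1134 0.0798
0.045 0.1048 0.1001 0.1097 0.0807
0.06 0.106 0.1007 0.1137 0.0805
0.075 0.1177 0.1012 0.1359 0.0804
0.09 0.1337 0.1184 0.144 0.0826
outer 2177 [-0.0029  0.1852  0.0083] [-0.1299  0.15   -0.009 ] [0.1299 0.22   0.0633]
pad 124 [-0.0495  0.1694  0.0575] [-0.0614  0.15    0.0515] [-0.0375  0.1892  0.0633]
dh 200 [0.0454 0.1827 0.0426] [0.0118 0.1502 0.0301] [0.0787 0.2012 0.0485]
panel 193 [0.0087 0.1376 0.0505] [-0.1194  0.1251  0.045 ] [0.1226 0.1483 0.053 ]
```

Run:
```python
from h import *
rel([*glob(-0.02,0.10),0.30],95.19)
```

```text
clock 0.85 pos [0.2475 0.5191 0.2313] yaw 154.51 tilt 0.01 F [0.2 0.2 0.6] w 0.0854 q [ 1.    0.28  1.5   0.    1.36 -0.12]
shift mm [-518.7 -494.2  -68.7] turn [ 1.000e-02 -0.000e+00  5.932e+01]
```

Emit:
servo_tool([
  [-26, -25, -35, 0, 0, 4],
  [-58, -55, -69, 0, 0, 8],
  [-90, -86, -69, 0, 0, 12],
  [-122, -117, -69, 0, 0, 16],
  [-154, -147, -69, 0, 0, 20],
  [-186, -178, -69, 0, 0, 24],
  [-218, -208, -69, 0, 0, 28],
  [-250, -239, -69, 0, 0, 32],
], hand=130)

```text
clock: 1.65
position: [0.3706, 0.1942, 0.3006]
ee_rot: [0.0, 0.482, 0.876, 0.0]
contact_force: [0.7, 0.0, 0.2]
width: 0.0418
```

Run:
```python
from h import *
rel([*glob(-0.02,0.10),0.30],95.19)
```

```text
clock 1.65 pos [0.3706 0.1942 0.3006] yaw 122.38 tilt 0.07 F [0.7 0.  0.2] w 0.0418 q [ 0.32 -0.    1.67  0.    1.47 -0.25]
shift mm [-361.8  -72.5    0.6] turn [ 0.07 -0.   27.19]
```

Emit:
servo_tool([
  [-45, -9, 0, 0, 0, 4],
  [-90, -18, 0, 0, 0, 8],
  [-135, -27, 0, 0, 0, 12],
  [-180, -36, 0, 0, 0, 16],
  [-225, -45, 0, 0, 0, 20],
  [-270, -54, 0, 0, 0, 24],
  [-318, -63, 0, 0, 0, 27.2],
  [-362, -73, 0, 0, 0, 27.2],
])

```text
clock: 2.45
position: [0.5039, -0.151, 0.3004]
ee_rot: [0.0, 0.674, 0.739, 0.0]
contact_force: [0.6, 0.7, 0.7]
width: 0.042
```

Run:
```python
from h import *
rel([*glob(-0.02,0.10),0.30],95.19)
im,d,W,KT=shot("wrist","w1")
np.savez("w1.npz",im=im,d=d,W=W,K=KT[0],T=KT[1])
L=locW(W);
for q in ["clip_knob","catch_pad","finished_rack","clip","drawer_handle"]:
    for o in spotter.outline_of(q,"wrist")[:3]:
        k=L[o["region"]];k=k[~np.isnan(k[:,0])];print(q,round(o["conf"],2),np.round(o["rect"]),np.median(k,0).round(4),np.percentile(k,3,0).round(4),np.percentile(k,97,0).round(4))
```

```text
clock 2.45 pos [ 0.5039 -0.151   0.3004] yaw 95.23 tilt 0.05 F [0.6 0.7 0.7] w 0.042 q [-0.42  0.17  1.48  0.    1.49 -0.51]
shift mm [ 0.8 -0.8  0.4] turn [0.05 0.01 0.04]
clip_knob 0.59 [250. 118. 178.  44.] [0.0041 0.1091 0.0787] [-0.0801  0.1006  0.077 ] [0.0878 0.1448 0.1013]
catch_pad 0.74 [277.  76.  27.  58.] [-0.0501  0.1583  0.0552] [-0.0646  0.1266  0.0149] [-0.0393  0.1874  0.063 ]
catch_pad 0.26 [ 78.  69. 538. 331.] [0.0012 0.0019 0.1185] [-0.1868 -0.0417  0.0107] [0.1875 0.1594 0.2394]
finished_rack 0.8 [313. 143.  44.  84.] [-0.0012  0.0711  0.0726] [-0.0211  0.0291  0.0508] [0.021  0.116  0.1087]
finished_rack 0.42 [251. 118. 177.  46.] [0.003  0.1092 0.0787] [-0.0807  0.1005  0.0632] [0.0897 0.1447 0.1012]
clip 0.95 [251. 120. 178.  44.] [0.0052 0.1086 0.0787] [-0.0798  0.1006  0.077 ] [0.0893 0.1439 0.1012]
drawer_handle 0.59 [ 75.  66. 537. 332.] [0.001  0.0019 0.1178] [-0.1865 -0.0418  0.0107] [0.1873 0.1576 0.2394]
```

View pics/w1.png

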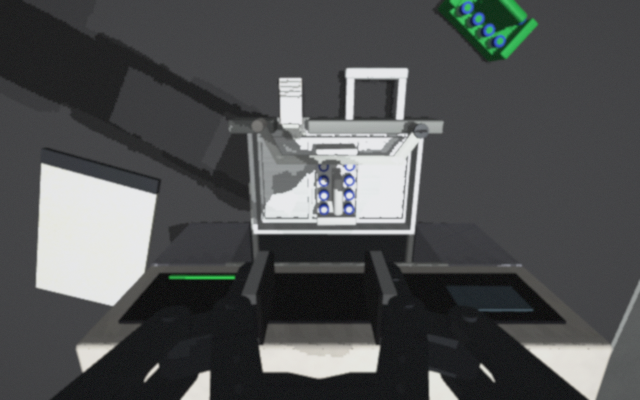

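Run:
```python
from h import *
f=np.load("w1.npz");L0=locW(f["W"]);L=L0.reshape(-1,3)
def st(n,k): print(n,len(k),k.mean(0).round(4),k.min(0).round(4),k.max(0).round(4))
B=(abs(L[:,0])<0.135)&(L[:,1]>0.01)&(L[:,1]<0.24)
L=L[B]
st("knobtop",L[(L[:,2]>0.098)&(L[:,2]<0.106)&(L[:,0]<-0.05)&(L[:,1]>.1)])
st("screw",L[(L[:,2]>0.081)&(L[:,2]<0.1)&(L[:,0]>0.05)&(L[:,1]>.1)])
st("panel",L[(L[:,2]>0.049)&(L[:,2]<0.054)&(L[:,1]>0.128)&(L[:,1]<0.155)&(abs(L[:,0])>0.07)])
st("rackhandle",L[(L[:,2]>0.105)&(abs(L[:,0])<0.03)&(L[:,1]>.03)])
st("rackbody",L[(L[:,2]>0.065)&(L[:,2]<0.077)&(abs(L[:,0])<0.03)&(L[:,1]>.01)&(L[:,1]<.118)])
st("pad",L[(L[:,2]>0.053)&(L[:,1]>0.155)&(L[:,0]<0)])
st("dh",L[(L[:,2]>0.038)&(L[:,1]>0.17)&(L[:,0]>0)])
st("plat",L[(abs(L[:,2]-.034)<0.002)&(L[:,1]<.13)])
# front face autosampler y
M=L0.reshape(-1,3);k=M[(abs(M[:,2]-.2)<.03)&(abs(M[:,0])<.19)&(abs(M[:,1])<.03)];st("front",k)
k=M[(abs(M[:,2]-.24)<.006)&(abs(M[:,0])<.25)];st("top",k)
for a in np.arange(-.16,.17,.04):
    q=k[abs(k[:,0]-a)<.01];print(round(a,2),q[:,1].max().round(4) if len(q) else None,end=' ')
```

```text
knobtop 115 [-0.0802  0.1435  0.1014] [-0.086   0.1376  0.0981] [-0.0749  0.1491  0.1039]
screw 182 [0.0869 0.1366 0.0836] [0.0794 0.1293 0.0811] [0.0949 0.1439 0.086 ]
panel 792 [-0.0049  0.1376  0.051 ] [-0.1223  0.128   0.049 ] [0.121  0.1441 0.0537]
rackhandle 15620 [0.0075 0.1073 0.3557] [-0.03    0.0518  0.1051] [0.03   0.1178 0.388 ]
rackbody 1507 [0.0001 0.0694 0.0724] [-0.0296  0.0262  0.065 ] [0.0235 0.1165 0.0769]
pad 727 [-0.0506  0.1725  0.0553] [-0.0625  0.155   0.0532] [-0.0386  0.1895  0.0585]
dh 995 [0.0442 0.1905 0.0415] [0.01   0.1706 0.038 ] [0.0791 0.2003 0.0443]
plat 6348 [-0.0028  0.067   0.0335] [-0.0973  0.01    0.032 ] [0.0957 0.1262 0.036 ]
front 12572 [0.0139 0.0015 0.2002] [-0.19   -0.0024  0.17  ] [0.19  0.005 0.23 ]
top 8670 [ 0.0325 -0.0167  0.2386] [-0.1999 -0.0548  0.234 ] [0.1988 0.0007 0.2409]
-0.16 0.0003 -0.12 -0.0266 -0.08 None -0.04 0.0006 0.0 0.0004 0.04 None 0.08 -0.0257 0.12 -0.027 0.16 0.0005
```

Run:
```python
from h import *
rel([*glob(-0.0802,0.1435),0.14],182.8)
```

```text
clock 2.75 pos [ 0.5028 -0.1477  0.3003] yaw 95.35 tilt 0.06 F [-0.3  0.2  0.6] w 0.0418 q [-0.42  0.17  1.48  0.    1.49 -0.51]
shift mm [ 41.  -60.  160.3] turn [ 3.000e-02 -6.000e-02 -8.745e+01]
```

Emit:
servo_tool([
  [10, -15, 20, 0, 0, -8.5],
  [20, -30, 40, 0, 0, -17],
  [30, -45, 60, 0, 0, -25.5],
  [41, -60, 80, 0, 0, -34],
  [41, -60, 90, 0, 0, -42.5],
  [41, -60, 100, 0, 0, -51],
  [41, -60, 110, 0, 0, -59.5],
  [41, -60, 120, 0, 0, -68],
], hand=183)

```text
clock: 3.55
position: [0.4393, -0.1117, 0.1805]
ee_rot: [0.0, 0.141, 0.99, 0.0]
contact_force: [-0.2, 0.2, -0.1]
width: 0.0241
```

Run:
```python
from h import *
rel([*glob(-0.0802,0.1435),0.14],182.8)
```

```text
clock 3.55 pos [ 0.4393 -0.1117  0.1805] yaw 163.81 tilt 0.06 F [-0.2  0.2 -0.1] w 0.0241 q [-0.4   0.13  1.83  0.    1.18 -1.69]
shift mm [-0.  -0.7 40.5] turn [ 1.000e-02  6.000e-02 -1.899e+01]
```

Emit:
servo_tool([
  [0, -0.7, 20, 0, 0, -8],
  [0, -0.7, 40, 0, 0, -16],
  [0, -0.7, 40, 0, 0, -19],
  [0, -0.7, 40, 0, 0, -19],
  [0, -0.7, 40, 0, 0, -19],
])

```text
clock: 4.05
position: [0.4397, -0.1132, 0.1409]
ee_rot: [0.001, -0.02, 1.0, -0.0]
contact_force: [-0.4, 0.4, -0.6]
width: 0.024
```

Run:
```python
from h import *
rel([*glob(-0.0802,0.1435),0.087],182.8)
im,d,W,KT=shot("wrist","w2")
```

```text
clock 4.05 pos [ 0.4397 -0.1132  0.1409] yaw -177.66 tilt 0.07 F [-0.4  0.4 -0.6] w 0.024 q [-0.41  0.17  1.89  0.    1.08 -2.02]
shift mm [ 0.5  0.9 53.9] turn [-0.02  0.07 -0.46]
```

View pics/w2.png

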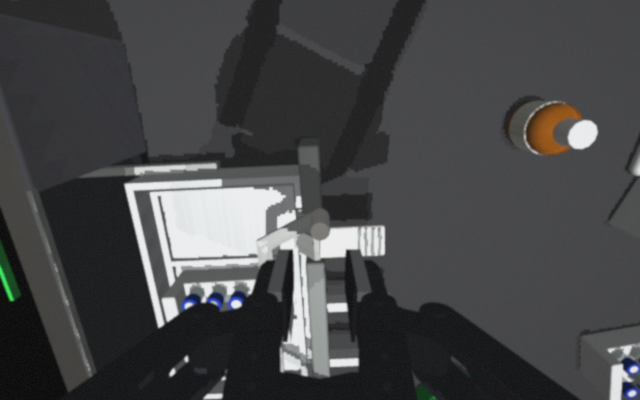

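Emit:
servo_tool([
  [0, 1, 18, 0, 0, 0],
  [0, 1, 36, 0, 0, 0],
  [0, 1, 53, 0, 0, 0],
  [0, 1, 53, 0, 0, 0],
  [0, 1, 53, 0, 0, 0],
])

```text
clock: 4.6
position: [0.4398, -0.1131, 0.0878]
ee_rot: [0.0, -0.02, 1.0, -0.0]
contact_force: [0.4, 0.2, -0.3]
width: 0.0237
```

```bash
cat > arc.py <<'E'
from h import *
# tool-frame offsets for clip arc: from th0 to list of th, relative to commanded pose at th0 with yaw psi0
def arc(th0,ths,psi0):
    P=np.array([0.087,0.1366]);r=0.167
    k=lambda t:P+r*np.array([-np.cos(t),np.sin(t)])
    a=np.radians(psi0-5.19) # tool x angle in local frame
    tx=np.array([np.cos(a),np.sin(a)]);ty=np.array([np.sin(a),-np.cos(a)])
    for t in ths:
        d=(k(t)-k(th0))*1000
        print([round(d@tx,1),round(d@ty,1),0,0,0,round(np.degrees(t-th0),1)])
E
python3 - <<'E'
from arc import *
rel([*glob(-0.0802,0.1435),0.087],182.3)
arc(0.041,[.1,.2,.3,.4,.5,.6,.7,.75],182.3)
print()
arc(0.75,[.85,.95,1.05,1.15,1.25,1.35,1.45,1.55],182.3-np.degrees(.709))
E
```

```text
clock 4.6 pos [ 0.4398 -0.1131  0.0878] yaw -177.69 tilt 0.04 F [ 0.4  0.2 -0.3] w 0.0237 q [-0.41  0.23  1.97  0.    0.94 -2.02]
shift mm [0.6 0.8 0.8] turn [-0.01  0.04  0.01]
[np.float64(-0.2), np.float64(9.8), 0, 0, 0, np.float64(3.4)]
[np.float64(-1.9), np.float64(26.5), 0, 0, 0, np.float64(9.1)]
[np.float64(-5.2), np.float64(42.8), 0, 0, 0, np.float64(14.8)]
[np.float64(-10.1), np.float64(58.8), 0, 0, 0, np.float64(20.6)]
[np.float64(-16.6), np.float64(74.1), 0, 0, 0, np.float64(26.3)]
[np.float64(-24.6), np.float64(88.8), 0, 0, 0, np.float64(32.0)]
[np.float64(-34.0), np.float64(102.6), 0, 0, 0, np.float64(37.8)]
[np.float64(-39.2), np.float64(109.1), 0, 0, 0, np.float64(40.6)]

[np.float64(-0.7), np.float64(16.7), 0, 0, 0, np.float64(5.7)]
[np.float64(-3.0), np.float64(33.2), 0, 0, 0, np.float64(11.5)]
[np.float64(-7.0), np.float64(49.4), 0, 0, 0, np.float64(17.2)]
[np.float64(-12.6), np.float64(65.2), 0, 0, 0, np.float64(22.9)]
[np.float64(-19.7), np.float64(80.3), 0, 0, 0, np.float64(28.6)]
[np.float64(-28.3), np.float64(94.6), 0, 0, 0, np.float64(34.4)]
[np.float64(-38.3), np.float64(108.0), 0, 0, 0, np.float64(40.1)]
[np.float64(-49.5), np.float64(120.3), 0, 0, 0, np.float64(45.8)]
```

Emit:
servo_tool([
  [0, 10, 0, 0, 0, 3.4],
  [-2, 26.5, 0, 0, 0, 9],
  [-5, 43, 0, 0, 0, 15],
  [-10, 59, 0, 0, 0, 20.5],
  [-16.5, 74, 0, 0, 0, 26],
  [-24.5, 89, 0, 0, 0, 32],
  [-34, 102.5, 0, 0, 0, 37.8],
  [-39, 109, 0, 0, 0, 40.6],
])

```text
clock: 5.4
position: [0.4757, -0.0018, 0.0888]
ee_rot: [0.002, 0.329, 0.944, 0.0]
contact_force: [0.0, -0.8, -0.1]
width: 0.024
```

Emit:
servo_tool([
  [-1, 17, 0, 0, 0, 5.7],
  [-3, 33, 0, 0, 0, 11.5],
  [-7, 49.5, 0, 0, 0, 17],
  [-12.5, 65, 0, 0, 0, 23],
  [-19.5, 80, 0, 0, 0, 28.6],
  [-28, 94.5, 0, 0, 0, 34.4],
  [-38, 108, 0, 0, 0, 40],
  [-49.5, 120, 0, 0, 0, 46],
])

```text
clock: 6.2
position: [0.5885, 0.0615, 0.0889]
ee_rot: [0.001, 0.672, 0.74, 0.001]
contact_force: [-0.8, 0.7, -0.3]
width: 0.0243
```

Emit:
servo_tool([
  [0, 0, 0, 0, 0, 0],
  [0, -3, 0, 0, 0, 0],
  [0, -3, -40, 0, 0, 0],
  [0, -3, -80, 0, 0, 0],
  [0, -3, -110, 0, 0, 0],
  [0, -3, -110, 0, 0, 0],
])

```text
clock: 6.8
position: [0.5859, 0.0604, 0.2029]
ee_rot: [0.004, 0.67, 0.742, 0.003]
contact_force: [0.2, 0.0, -0.0]
width: 0.0243
```

Run:
```python
from h import *
rel([*glob(-0.0505,0.170),0.09],95.2)
im,d,W,KT=shot("top","t1")
L=locW(W).reshape(-1,3);L=L[(L[:,1]>.12)&(L[:,1]<.35)&(abs(L[:,0])<.15)]
k=L[(L[:,2]>.09)&(L[:,2]<.108)];print(len(k),k.mean(0) if len(k) else 0)
cv2.imwrite("pics/t1z.png",cv2.resize(im[150:290,340:490,::-1],None,fx=4,fy=4))
```

```text
clock 6.8 pos [0.5859 0.0604 0.2029] yaw 95.8 tilt 0.55 F [ 0.2  0.  -0. ] w 0.0243 q [-0.02  0.31  1.53  0.    1.29 -0.12]
shift mm [-130.7 -134.5  111.7] turn [0.55 0.06 0.6 ]
11 [0.08102268 0.27604971 0.09911064]
```

View pics/t1z.png

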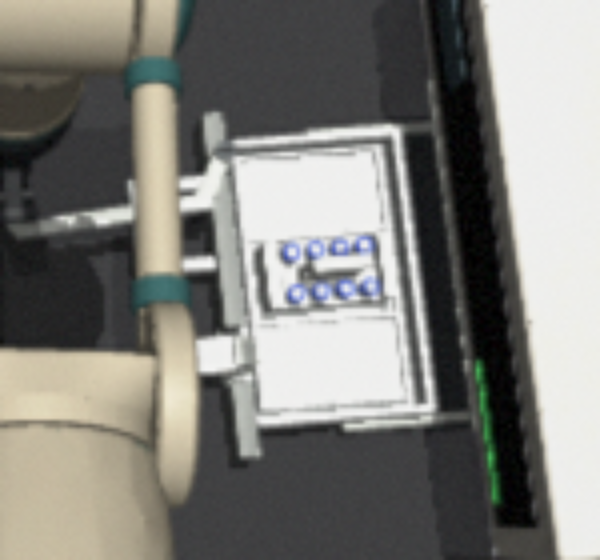

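Emit:
servo_tool([
  [-31, -32, 0, 0, 0, 0.6],
  [-62, -65, 0, 0, 0, 0.6],
  [-93, -98, 20, 0, 0, 0.6],
  [-124, -135, 50, 0, 0, 0.6],
  [-124, -135, 90, 0, 0, 0.6],
  [-124, -135, 125, 0, 0, 0.6],
  [-124, -135, 134, 0, 0, 0.6],
  [-124, -135, 134, 0, 0, 0.6],
], hand=255)

```text
clock: 7.65
position: [0.4602, -0.0757, 0.0618]
ee_rot: [-0.002, 0.675, 0.738, -0.001]
contact_force: [-0.0, -0.1, 0.5]
width: 0.0001
```

Run:
```python
from h import *
rel([*glob(-0.0505,0.177),0.038],95.2)
```

```text
clock 7.65 pos [ 0.4602 -0.0757  0.0618] yaw 95.14 tilt 0.29 F [-0.  -0.1  0.5] w 0.0001 q [-0.31  0.28  1.98  0.    0.89 -0.4 ]
shift mm [-1.2  5.5 23.8] turn [-0.26 -0.12 -0.06]
```

Emit:
servo_tool([
  [-1, 5, 0, 0, 0, 0],
  [-1, 5, 6, 0, 0, 0],
  [-1, 5, 12, 0, 0, 0],
  [-1, 5, 18, 0, 0, 0],
  [-1, 5, 23, 0, 0, 0],
  [-1, 5, 25, 0, 0, 0],
  [-1, 5, 25, 0, 0, 0],
  [-1, 5, 25, 0, 0, 0],
])

```text
clock: 8.45
position: [0.4686, -0.0756, 0.0391]
ee_rot: [0.0, 0.675, 0.738, 0.001]
contact_force: [2.1, 4.0, 3.6]
width: 0.0001
```

Emit:
servo_tool([
  [0, 0, 0, 0, 0, 0],
  [0, 0, 0, 0, 0, 0],
  [0, 0, 0, 0, 0, 0],
  [0, 0, 0, 0, 0, 0],
])

```text
clock: 8.85
position: [0.4684, -0.0759, 0.0389]
ee_rot: [0.0, 0.675, 0.738, 0.001]
contact_force: [1.8, 5.5, 4.1]
width: -0.0
```

Run:
```python
from h import *
rel([*glob(-0.0505,0.177),0.038],95.2)
im,d,W,KT=shot("top","t2")
L=locW(W).reshape(-1,3)
k=L[(abs(L[:,0])<.012)&(abs(L[:,1]-.07)<.03)];print(k[:,2].max())
k=L[(abs(L[:,0]-.06)<.02)&(abs(L[:,1]-.07)<.03)];print("plat",np.median(k[:,2]))
```

```text
clock 8.85 pos [ 0.4684 -0.0759  0.0389] yaw 95.08 tilt 0.15 F [1.8 5.5 4.1] w -0.0 q [-0.31  0.32  1.99  0.    0.82 -0.4 ]
shift mm [-0.1 -2.7  0.9] turn [ 0.14 -0.06 -0.12]Traceback (most recent call last):
  File "<stdin>", line 5, in <module>
    return umr_maximum(a, axis, None, out, keepdims, initial, where)
ValueError: zero-size array to reduction operation maximum which has no identity
```

Run:
```python
from h import *
im,d,W,KT=shot("side","s2")
a=im[100:190,280:420,::-1];cv2.imwrite("pics/s2z.png",cv2.resize(a,None,fx=5,fy=5,interpolation=cv2.INTER_CUBIC))
L=locW(W).reshape(-1,3);L=L[~np.isnan(L[:,0])]
k=L[(abs(L[:,0])<.012)&(abs(L[:,1]-.07)<.03)];print(k[:,2].max())
k=L[(abs(L[:,0]-.06)<.02)&(abs(L[:,1]-.07)<.03)];print("plat",np.median(k[:,2]))
```

```text
0.13132010361506175
plat 0.05388773878729636
```

View pics/s2z.png

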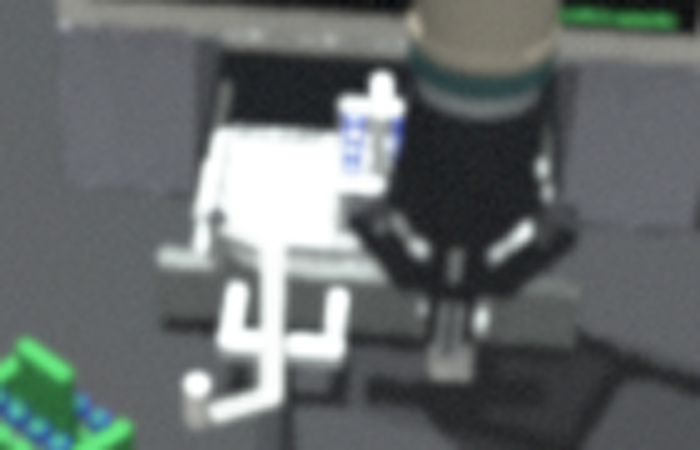

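Emit:
servo_tool([
  [0, 0, -15, 0, 0, 0],
  [0, 0, -50, 0, 0, 0],
  [0, 0, -90, 0, 0, 0],
  [0, 0, -130, 0, 0, 0],
  [-30, 15, -160, 0, 0, 0],
  [-60, 30, -160, 0, 0, 0],
  [-90, 45, -160, 0, 0, 0],
  [-90, 45, -160, 0, 0, 0],
], hand=150)

```text
clock: 9.75
position: [0.5227, -0.1665, 0.1987]
ee_rot: [0.002, 0.676, 0.737, -0.0]
contact_force: [-0.8, 0.9, 0.1]
width: 0.0351
```

Run:
```python
from h import *
im,d,W,KT=shot("wrist","w3")
L0=locW(W);L=L0.reshape(-1,3);L=L[~np.isnan(L[:,0])]
k=L[(L[:,2]>.12)&(L[:,2]<.135)&(L[:,1]>.03)&(L[:,1]<.12)&(abs(L[:,0])<.03)]
print(len(k),k.mean(0),np.percentile(k,[1,99],axis=0),cv2.minAreaRect(k[:,:2].astype(np.float32)))
rel([*glob(0,0.07),0.098],95.2)
```

```text
775 [0.00054719 0.06550439 0.1273427 ] [[-0.00415213  0.04512078  0.12137168]
 [ 0.00567465  0.08357079  0.12931674]] ((0.000752665102481842, 0.06421853601932526), (0.009920382872223854, 0.039493314921855927), 0.00899872649461031)
clock 9.8 pos [ 0.5209 -0.1643  0.1981] yaw 95.01 tilt 0.06 F [-0.5  0.  -0.7] w 0.0356 q [-0.43  0.25  1.62 -0.    1.27 -0.52]
shift mm [-14.3   3.5 100.2] turn [-0.    0.06 -0.19]
```

View pics/w3.png

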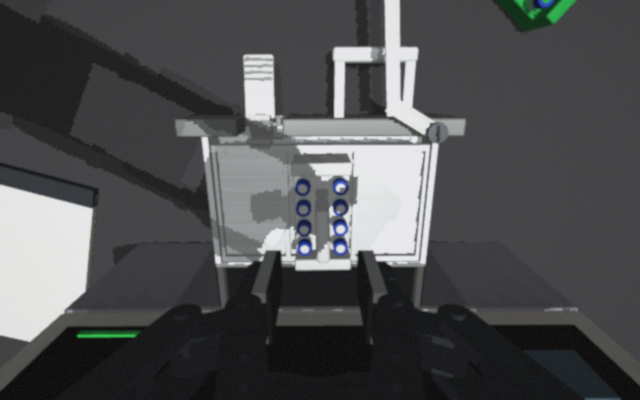

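Emit:
servo_tool([
  [-19, 4, 0, 0, 0, 0],
  [-19, 4, 30, 0, 0, 0],
  [-19, 4, 60, 0, 0, 0],
  [-19, 4, 85, 0, 0, 0],
  [-19, 4, 100, 0, 0, 0],
  [-19, 4, 100, 0, 0, 0],
  [-19, 4, 100, 0, 0, 0],
])

```text
clock: 10.5
position: [0.5259, -0.1811, 0.0985]
ee_rot: [0.0, 0.675, 0.738, -0.0]
contact_force: [0.5, -0.0, -0.1]
width: 0.0352
```

Run:
```python
from h import *
rel([*glob(0.0007,0.065),0.098],95.2)
```

```text
clock 10.5 pos [ 0.5259 -0.1811  0.0985] yaw 95.14 tilt 0.01 F [ 0.5 -0.  -0.1] w 0.0352 q [-0.46  0.35  1.74 -0.    1.04 -0.55]
shift mm [-2.2  0.7  0.5] turn [-0.01  0.01 -0.06]
```

Grip, then lift.

Emit:
servo_tool([
  [-1, 0.5, 0, 0, 0, 0],
  [-1, 0.5, 0, 0, 0, 0],
  [-1, 0.5, 0, 0, 0, 0],
  [-1, 0.5, 0, 0, 0, 0],
  [-1, 0.5, -10, 0, 0, 0],
  [-1, 0.5, -30, 0, 0, 0],
  [-1, 0.5, -60, 0, 0, 0],
  [-1, 0.5, -90, 0, 0, 0],
], hand=255, grip_force=40)

```text
clock: 11.3
position: [0.5258, -0.1815, 0.1891]
ee_rot: [-0.001, 0.675, 0.738, -0.0]
contact_force: [0.5, 0.4, -1.5]
width: 0.0093
```

Run:
```python
from h import *
rel([0.408,0.362,0.20],95.2)
f=np.load("top0.npz");W=f["W"]
k=W[230:290,195:265].reshape(-1,3);k=k[(k[:,2]>.015)&(k[:,2]<.026)]
print(cv2.minAreaRect(k[:,:2].astype(np.float32)),k[:,2].mean())
k=W[245:275,210:250].reshape(-1,3);print(np.median(k,0))
```

```text
clock 11.3 pos [ 0.5258 -0.1815  0.1891] yaw 95.12 tilt 0.12 F [ 0.5  0.4 -1.5] w 0.0093 q [-0.46  0.28  1.61  0.    1.25 -0.55]
shift mm [551.8 -68.9 -10.1] turn [-0.09 -0.08 -0.08]
((0.4083901643753052, 0.3599109649658203), (0.12018493562936783, 0.16130046546459198), 5.662566661834717) 0.020323349024537488
[nan nan nan]
```

Emit:
servo_tool([
  [20, -3, -10, 0, 0, 0],
  [60, -8, -12, 0, 0, 0],
  [105, -13, -12, 0, 0, 0],
  [150, -19, -12, 0, 0, 0],
  [195, -25, -12, 0, 0, 0],
  [240, -30, -12, 0, 0, 0],
  [285, -36, -12, 0, 0, 0],
  [330, -41, -12, 0, 0, 0],
])

```text
clock: 12.1
position: [0.4535, 0.1454, 0.1998]
ee_rot: [-0.001, 0.675, 0.738, -0.001]
contact_force: [0.8, -0.1, -1.3]
width: 0.0093
```

Emit:
servo_tool([
  [45, -6, 0, 0, 0, 0],
  [90, -11, 0, 0, 0, 0],
  [135, -17, 0, 0, 0, 0],
  [180, -23, 0, 0, 0, 0],
  [210, -27, 0, 0, 0, 0],
  [219, -28, 0, 0, 0, 0],
  [219, -28, 0, 0, 0, 0],
  [219, -28, 0, 0, 0, 0],
])

```text
clock: 12.9
position: [0.4081, 0.3576, 0.1999]
ee_rot: [0.0, 0.675, 0.738, -0.001]
contact_force: [0.3, -0.5, -2.0]
width: 0.0094
```

Run:
```python
from h import *
rel([0.408,0.360,0.049],95.66)
im,d,W,KT=shot("top","t3")
cv2.imwrite("pics/t3z.png",cv2.resize(im[100:300,180:420,::-1],None,fx=3,fy=3))
```

```text
clock 12.9 pos [0.4081 0.3576 0.1999] yaw 95.13 tilt 0.12 F [ 0.3 -0.5 -2. ] w 0.0094 q [ 0.59  0.25  1.62 -0.    1.27  0.5 ]
shift mm [  2.6   0.3 150.9] turn [-0.07  0.09 -0.53]
```

View pics/t3z.png

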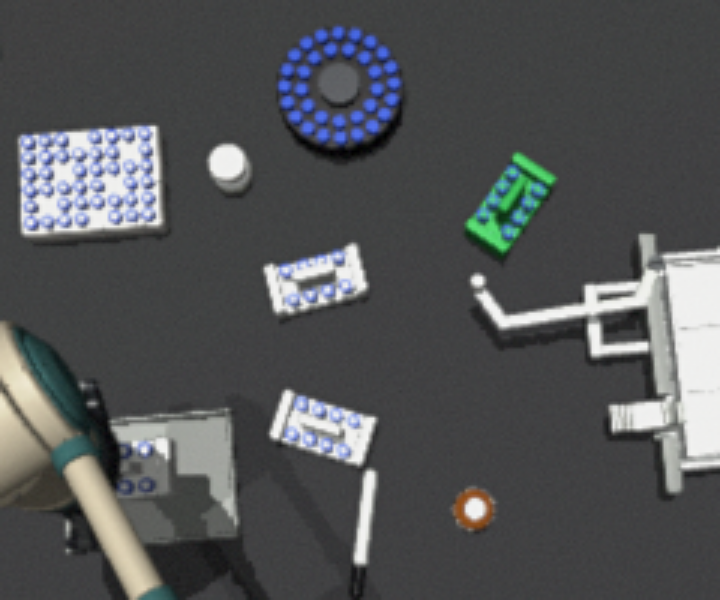

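Emit:
servo_tool([
  [3, 0, 40, 0, 0, 0],
  [3, 0, 80, 0, 0, 0],
  [3, 0, 115, 0, 0, 0],
  [3, 0, 135, 0, 0, 0],
  [3, 0, 145, 0, 0, 0],
  [3, 0, 150, 0, 0, 0],
  [3, 0, 151, 0, 0, 0],
  [3, 0, 151, 0, 0, 0],
])

```text
clock: 13.75
position: [0.4095, 0.362, 0.0504]
ee_rot: [0.0, 0.675, 0.738, 0.001]
contact_force: [-0.3, -0.6, -1.5]
width: 0.0095
```

Emit:
servo_tool([
  [0, 0, 0, 0, 0, 0],
  [0, 0, 0, 0, 0, 0],
  [0, 0, 0, 0, 0, 0],
  [0, 0, -20, 0, 0, 0],
  [0, 0, -60, 0, 0, 0],
  [0, 0, -105, 0, 0, 0],
  [0, 0, -150, 0, 0, 0],
  [0, 0, -170, 0, 0, 0],
], hand=150)

```text
clock: 14.55
position: [0.4102, 0.363, 0.2243]
ee_rot: [0.001, 0.675, 0.738, 0.004]
contact_force: [0.7, 0.4, 0.2]
width: 0.0354
```

Run:
```python
from h import *
f=np.load("top0.npz");W=f["W"]
def han(W,c):
    k=W.reshape(-1,3);k=k[~np.isnan(k[:,0])];k=k[(np.hypot(k[:,0]-c[0],k[:,1]-c[1])<.06)]
    h=k[(k[:,2]>.066)&(k[:,2]<.085)];b=k[k[:,2]>.032]
    print(len(h),"handle",cv2.minAreaRect(h[:,:2].astype(np.float32)),h[:,2].max(),"body",cv2.minAreaRect(b[:,:2].astype(np.float32)))
im,d,W,KT=shot("top","t4")
for c in [(.6,.207),(.457,.2)]: han(W,c)
for q in ["fresh_rack0"]:
    for o in spotter.outline_of(q,"top")[:5]: print(o["conf"],o["rect"])
rel([.46,.20,.2],110)
```

```text
57 handle ((0.5985469222068787, 0.20695827901363373), (0.010492291301488876, 0.03857981041073799), 16.179594039916992) 0.0827348692327341 body ((0.5985487103462219, 0.20661288499832153), (0.04738780856132507, 0.08979026973247528), 14.624123573303223)
55 handle ((0.457181841135025, 0.19662155210971832), (0.039164818823337555, 0.0099642900750041), 73.52720642089844) 0.0828502071541457 body ((0.45736798644065857, 0.1968338042497635), (0.09061221778392792, 0.04556683078408241), 72.74868774414062)
0.95 [336.4, 154.4, 25.4, 29.9]
0.9 [269.0, 180.1, 31.0, 25.6]
0.62 [272.1, 229.6, 34.6, 25.2]
0.62 [296.5, 257.3, 10.9, 43.7]
clock 14.65 pos [0.4104 0.3631 0.2236] yaw 95.13 tilt 0.52 F [-0.6  0.6 -0.7] w 0.0352 q [0.6  0.23 1.58 0.   1.32 0.51]
shift mm [-167.    34.6   23.1] turn [  0.48  -0.19 -14.87]
```

Run:
```python
from h import *
im,d,W,KT=shot("wrist","w4")
rel([.5985,.2068,.2],105.2)
```

```text
clock 14.7 pos [0.4091 0.3622 0.221 ] yaw 95.13 tilt 0.23 F [ 0.1  0.  -0.3] w 0.0356 q [0.6  0.24 1.59 0.   1.31 0.51]
shift mm [-171.8  174.6   21.2] turn [  0.21  -0.09 -10.07]
```

View pics/w4.png

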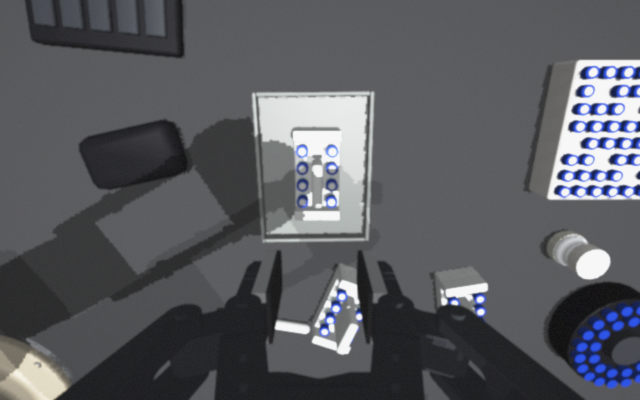

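Emit:
servo_tool([
  [-33, 34, 0, 0, 0, -3],
  [-66, 67, 5, 0, 0, -6],
  [-99, 100, 10, 0, 0, -10],
  [-132, 134, 15, 0, 0, -10],
  [-160, 163, 20, 0, 0, -10],
  [-171, 174, 20, 0, 0, -10],
  [-171, 174, 20, 0, 0, -10],
  [-171, 174, 20, 0, 0, -10],
])

```text
clock: 15.5
position: [0.5956, 0.2075, 0.1982]
ee_rot: [-0.001, 0.608, 0.794, -0.001]
contact_force: [0.0, -0.9, -0.8]
width: 0.0354
```

```bash
cat >> h.py <<'E'
def handle(W,c,zt,r=.045):
    k=W.reshape(-1,3);k=k[~np.isnan(k[:,0])];k=k[(np.hypot(k[:,0]-c[0],k[:,1]-c[1])<r)]
    h=k[(k[:,2]>zt-.006)&(k[:,2]<zt+.006)]
    rc=cv2.minAreaRect(h[:,:2].astype(np.float32))
    b=cv2.boxPoints(rc);e=[b[1]-b[0],b[2]-b[1]];l=max(e,key=np.linalg.norm);a=np.degrees(np.arctan2(l[1],l[0]))%180
    print("handle n",len(h),"c",np.round(rc[0],4),"size",np.round(rc[1],4),"long axis deg",round(a,1),"z",h[:,2].mean().round(4));return np.array(rc[0]),a
E
python3 - <<'E'
from h import *
im,d,W,KT=shot("wrist","w5")
c,a=handle(W,(.5985,.2068),.075)
rel([*c,.045],a)
E
```

```text
handle n 564 c [0.5974 0.2072] size [0.01  0.039] long axis deg 104.9 z 0.0735
clock 15.55 pos [0.5954 0.208  0.1987] yaw 105.17 tilt 0.15 F [ 0.5  0.5 -0. ] w 0.0351 q [ 0.23  0.38  1.43  0.    1.33 -0.04]
shift mm [ -1.5   2.  153.7] turn [-0.13 -0.07  0.27]
```

View pics/w5.png

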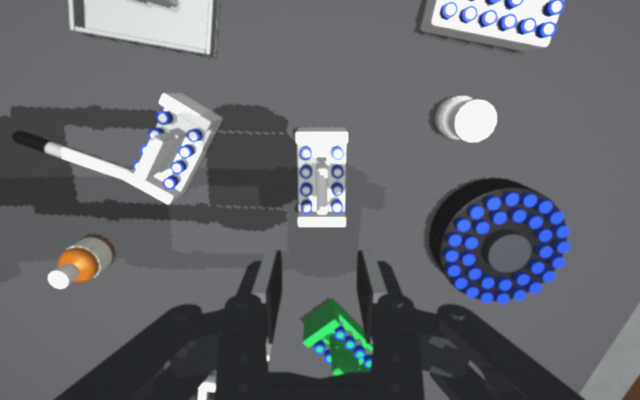

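Emit:
servo_tool([
  [-1.5, 2, 40, 0, 0, 0],
  [-1.5, 2, 80, 0, 0, 0],
  [-1.5, 2, 115, 0, 0, 0],
  [-1.5, 2, 140, 0, 0, 0],
  [-1.5, 2, 154, 0, 0, 0],
  [-1.5, 2, 154, 0, 0, 0],
  [-1.5, 2, 154, 0, 0, 0],
])

```text
clock: 16.25
position: [0.5998, 0.2069, 0.0465]
ee_rot: [0.001, 0.608, 0.794, 0.001]
contact_force: [0.6, 0.5, 0.2]
width: 0.0351
```

Emit:
servo_tool([
  [0, 0, 0, 0, 0, 0],
  [0, 0, 0, 0, 0, 0],
  [0, 0, 0, 0, 0, 0],
  [0, 0, 0, 0, 0, 0],
  [0, 0, -15, 0, 0, 0],
  [0, 0, -60, 0, 0, 0],
  [0, 0, -105, 0, 0, 0],
  [0, 0, -150, 0, 0, 0],
], hand=255)

```text
clock: 17.05
position: [0.599, 0.2057, 0.1964]
ee_rot: [-0.0, 0.608, 0.794, -0.0]
contact_force: [0.9, 0.1, -0.9]
width: 0.0094
```

Run:
```python
from h import *
rel([*glob(0.06,0.07),.215],95.2)
```

```text
clock 17.05 pos [0.599  0.2057 0.1964] yaw 105.1 tilt 0.06 F [ 0.9  0.1 -0.9] w 0.0094 q [ 0.22  0.38  1.43  0.    1.33 -0.04]
shift mm [-362.  -111.7  -18.5] turn [-0.06 -0.    9.9 ]
```

Emit:
servo_tool([
  [-45, -14, -10, 0, 0, 3],
  [-90, -28, -18, 0, 0, 6],
  [-135, -42, -18, 0, 0, 9],
  [-180, -56, -18, 0, 0, 9.9],
  [-225, -70, -18, 0, 0, 9.9],
  [-270, -84, -18, 0, 0, 9.9],
  [-315, -98, -18, 0, 0, 9.9],
  [-350, -108, -18, 0, 0, 9.9],
])

```text
clock: 17.85
position: [0.5857, -0.163, 0.213]
ee_rot: [0.0, 0.675, 0.738, -0.0]
contact_force: [0.7, 0.9, -1.5]
width: 0.0094
```

Emit:
servo_tool([
  [-12, -2, 0, 0, 0, 0],
  [-12, -2, 0, 0, 0, 0],
  [-12, -2, 0, 0, 0, 0],
  [-12, -2, 0, 0, 0, 0],
])

```text
clock: 18.25
position: [0.5855, -0.1704, 0.2132]
ee_rot: [-0.001, 0.674, 0.739, 0.0]
contact_force: [0.7, 0.5, -0.8]
width: 0.0094
```

Run:
```python
from h import *
rel([*glob(0.06,0.068),.105],95.2)
im,d,W,KT=shot("wrist","w6")
L=locW(W).reshape(-1,3);L=L[~np.isnan(L[:,0])]
k=L[(abs(L[:,0]-.06)<.04)&(L[:,1]>.02)&(L[:,1]<.16)&(L[:,2]>.19)&(L[:,2]<.218)]
rc=cv2.minAreaRect(k[:,:2].astype(np.float32));print(len(k),rc,np.percentile(k,[1,50,99],axis=0))
```

```text
clock 18.25 pos [ 0.5855 -0.1704  0.2132] yaw 95.3 tilt 0.07 F [ 0.7  0.5 -0.8] w 0.0094 q [-0.4   0.34  1.46  0.    1.35 -0.49]
shift mm [ -4.6  -0.3 108.2] turn [-0.01 -0.07  0.1 ]
6088 ((0.06151555851101875, 0.07375524193048477), (0.04569794610142708, 0.09053285419940948), 1.876357078552246) [[0.03884784 0.06982101 0.19086943]
 [0.06026239 0.10313484 0.20555392]
 [0.08188442 0.11820499 0.21661401]]
```

View pics/w6.png

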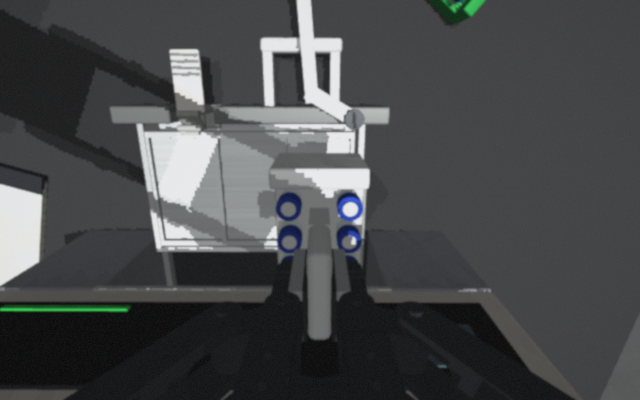

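Emit:
servo_tool([
  [-3.6, 0, 0, 0, 0, 0],
  [-3.6, 0, 30, 0, 0, 0],
  [-3.6, 0, 60, 0, 0, 0],
  [-3.6, 0, 85, 0, 0, 0],
  [-3.6, 0, 100, 0, 0, 0],
  [-3.6, 0, 107, 0, 0, 0],
  [-3.6, 0, 112, 0, 0, 0],
  [-3.6, 0, 112, 0, 0, 0],
])

```text
clock: 19.1
position: [0.5855, -0.1751, 0.1017]
ee_rot: [-0.001, 0.674, 0.739, -0.0]
contact_force: [-2.8, 0.9, 2.5]
width: 0.0093
```

Run:
```python
from h import *
rel([*glob(0.06,0.069),.100],95.2)
```

```text
clock 19.1 pos [ 0.5855 -0.1751  0.1017] yaw 95.25 tilt 0.07 F [-2.8  0.9  2.5] w 0.0093 q [-0.4   0.42  1.62  0.    1.1  -0.5 ]
shift mm [1.3 0.2 1.8] turn [-0.05 -0.05  0.05]
```

Emit:
servo_tool([
  [0, 0, 0, 0, 0, 0],
  [0, 0, 0, 0, 0, 0],
])

```text
clock: 19.3
position: [0.5864, -0.1756, 0.1025]
ee_rot: [0.001, 0.674, 0.739, 0.001]
contact_force: [-2.4, 1.7, 3.3]
width: 0.0093
```

Run:
```python
from h import *
rel([*glob(0.06,0.069),.100],95.2)
im,d,W,KT=shot("wrist","w7")
L0=locW(W);L=L0.reshape(-1,3);L=L[~np.isnan(L[:,0])]
k=L[(abs(L[:,0]-.06)<.035)&(L[:,1]>.02)&(L[:,1]<.16)&(L[:,2]>.083)&(L[:,2]<.106)]
print(len(k),np.percentile(k,[1,50,99],axis=0))
k=L[(abs(L[:,0]+.0)<.02)&(abs(L[:,1]-.07)<.03)];print("plat",np.median(k[:,2]))
```

```text
clock 19.3 pos [ 0.5864 -0.1756  0.1025] yaw 95.21 tilt 0.1 F [-2.4  1.7  3.3] w 0.0093 q [-0.41  0.42  1.61  0.    1.1  -0.5 ]
shift mm [ 1.9 -0.7  2.5] turn [0.1  0.01 0.01]
6458 [[0.03923617 0.06498757 0.08315481]
 [0.0646332  0.10401383 0.09480814]
 [0.0931326  0.13442574 0.10430049]]
plat 0.05108696617224155
```

View pics/w7.png

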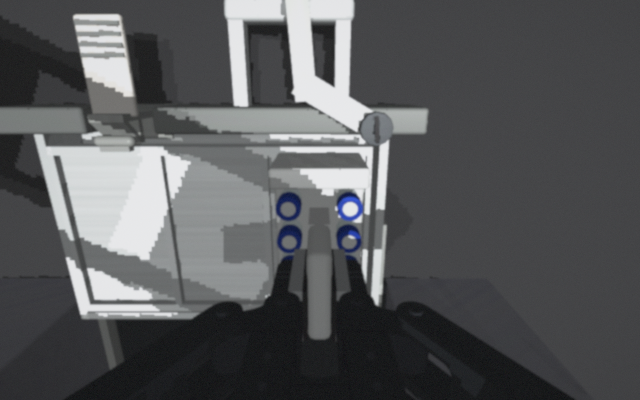

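Run:
```python
from h import *
im,d,W,KT=shot("wrist","w8")
L=locW(W);
# sample column down through the rack's front wall at image col 320
for c in (285,320,350):
    print(c,[(r,*(L[r,c]*1000).round(0).astype(int)) for r in range(132,200,4)])
for r in (175,182):
    print(r,[(c,*(L[r,c]*1000).round(0).astype(int)) for c in range(225,400,6)])
np.savez("w8.npz",L=L)
```

```text
285 [(132, np.int64(-9223372036854775808), np.int64(-9223372036854775808), np.int64(-9223372036854775808)), (136, np.int64(39), np.int64(116), np.int64(18)), (140, np.int64(39), np.int64(114), np.int64(17)), (144, np.int64(42), np.int64(116), np.int64(48)), (148, np.int64(42), np.int64(115), np.int64(57)), (152, np.int64(43), np.int64(113), np.int64(59)), (156, np.int64(43), np.int64(113), np.int64(68)), (160, np.int64(44), np.int64(113), np.int64(79)), (164, np.int64(45), np.int64(113), np.int64(87)), (168, np.int64(46), np.int64(113), np.int64(95)), (172, np.int64(46), np.int64(111), np.int64(96)), (176, np.int64(46), np.int64(109), np.int64(95)), (180, np.int64(46), np.int64(107), np.int64(95)), (184, np.int64(46), np.int64(105), np.int64(95)), (188, np.int64(46), np.int64(103), np.int64(96)), (192, np.int64(45), np.int64(99), np.int64(88)), (196, np.int64(46), np.int64(99), np.int64(95))]
320 [(132, np.int64(62), np.int64(123), np.int64(50)), (136, np.int64(62), np.int64(117), np.int64(19)), (140, np.int64(62), np.int64(114), np.int64(18)), (144, np.int64(62), np.int64(116), np.i
[... 3853 characters left out ...]
 np.int64(65), np.int64(106), np.int64(95)), (333, np.int64(68), np.int64(106), np.int64(95)), (339, np.int64(70), np.int64(106), np.int64(96)), (345, np.int64(73), np.int64(106), np.int64(96)), (351, np.int64(76), np.int64(106), np.int64(95)), (357, np.int64(78), np.int64(106), np.int64(95)), (363, np.int64(81), np.int64(106), np.int64(94)), (369, np.int64(90), np.int64(95), np.int64(55)), (375, np.int64(96), np.int64(92), np.int64(44)), (381, np.int64(98), np.int64(93), np.int64(49)), (387, np.int64(112), np.int64(80), np.int64(0)), (393, np.int64(117), np.int64(80), np.int64(-1)), (399, np.int64(121), np.int64(79), np.int64(-1))]<stdin>:6: RuntimeWarning: invalid value encountered in cast
```

Run:
```python
import numpy as np
L=np.load("w8.npz")["L"].reshape(-1,3);L=L[~np.isnan(L[:,0])]
for xc in (-.06,-.04,0,.015):
    k=L[(abs(L[:,0]-xc)<.008)&(L[:,1]>-.01)&(L[:,1]<.15)]
    for y in np.arange(.0,.14,.002):
        q=k[abs(k[:,1]-y)<.001]
        if len(q) and (y<.04 or y>.1): print(round(y,3),len(q),np.round(np.percentile(q[:,2],[10,50,90]),3),end=' | ')
    print('\n')
k=L[(abs(L[:,1]-.08)<.01)]
for x in np.arange(-.1,.04,.002):
    q=k[abs(k[:,0]-x)<.001]
    if len(q): print(round(x,3),np.round(np.median(q[:,2]),4),end=' | ')
```

```text
0.0 61 [0.049 0.049 0.05 ] | 0.002 67 [0.048 0.049 0.05 ] | 0.008 29 [0.055 0.056 0.056] | 0.01 70 [0.055 0.056 0.056] | 0.012 100 [0.051 0.055 0.056] | 0.014 140 [0.05  0.052 0.056] | 0.016 58 [0.05  0.05  0.051] | 0.018 72 [0.05  0.051 0.051] | 0.02 56 [0.05  0.05  0.051] | 0.022 70 [0.05  0.051 0.051] | 0.024 61 [0.05  0.05  0.051] | 0.026 71 [0.05  0.05  0.051] | 0.028 62 [0.05  0.051 0.051] | 0.03 60 [0.05  0.05  0.051] | 0.032 68 [0.05  0.051 0.051] | 0.034 71 [0.05  0.05  0.051] | 0.036 64 [0.05  0.051 0.051] | 0.038 70 [0.05  0.051 0.052] | 0.102 96 [0.05  0.051 0.051] | 0.104 90 [0.05  0.051 0.051] | 0.106 95 [0.05  0.051 0.051] | 0.108 101 [0.05  0.051 0.051] | 0.11 57 [0.05  0.051 0.051] | 0.112 98 [0.017 0.055 0.056] | 0.114 85 [0.018 0.056 0.06 ] | 0.116 90 [0.047 0.059 0.061] | 0.118 51 [0.02  0.061 0.062] | 0.12 62 [0.02  0.062 0.062] | 0.122 83 [0.019 0.06  0.061] | 0.124 54 [0.019 0.056 0.057] | 0.126 58 [0.019 0.059 0.06 ] | 0.128 44 [0.059 0.061 0.062] | 0.13 57 [0.062 0.063 0.064] | 0.132 56 [0.062 0.063 0.064] | 0.134 92 [0.018 0.056 0.064] | 0.136 90 [0.017 0.05
[... 3637 characters left out ...]
052 0.0505 | -0.05 0.0506 | -0.048 0.0507 | -0.046 0.0506 | -0.044 0.0505 | -0.042 0.0506 | -0.04 0.0505 | -0.038 0.0505 | -0.036 0.0505 | -0.034 0.051 | -0.032 0.0554 | -0.03 0.0556 | -0.028 0.0525 | -0.026 0.0506 | -0.024 0.0505 | -0.022 0.0506 | -0.02 0.0506 | -0.018 0.0505 | -0.016 0.0506 | -0.014 0.0506 | -0.012 0.0504 | -0.01 0.0504 | -0.008 0.0506 | -0.006 0.0505 | -0.004 0.0506 | -0.002 0.0505 | 0.0 0.0505 | 0.002 0.0506 | 0.004 0.1798 | 0.006 0.1793 | 0.008 0.1782 | 0.01 0.1769 | 0.012 0.1756 | 0.014 0.1742 | 0.016 0.1738 | 0.018 0.1741 | 0.02 0.1745 | 0.022 0.1725 | 0.024 0.1697 | 0.026 0.1634 | 0.028 0.1608 | 0.03 0.1577 | 0.032 0.1549 | 0.034 0.1563 | 0.036 0.1544 | 0.038 0.151 |
```

Emit:
servo_tool([
  [0, 0, -12, 0, 0, 0],
  [-3, -1, -16, 0, 0, 0],
  [-6, -1.5, -16, 0, 0, 0],
  [-6, -1.5, -16, 0, 0, 0],
  [-6, -1.5, -10, 0, 0, 0],
  [-6, -1.5, -4, 0, 0, 0],
  [-6, -1.5, 0, 0, 0, 0],
  [-6, -1.5, 0, 0, 0, 0],
])

```text
clock: 20.2
position: [0.5843, -0.1816, 0.1004]
ee_rot: [-0.001, 0.674, 0.739, -0.0]
contact_force: [-1.5, -0.1, 1.2]
width: 0.0098
```

```bash
cat >> h.py <<'E'
def bay(L,x0):
    "L flat local cloud; rack body top wall & platform"
    L=L.reshape(-1,3);L=L[~np.isnan(L[:,0])]
    k=L[(abs(L[:,0]-x0)<.03)&(L[:,1]>.0)&(L[:,1]<.125)]
    for n,lo,hi in (("walltop",.086,.106),):
        q=k[(k[:,2]>lo)&(k[:,2]<hi)];print(n,len(q),np.percentile(q,[1,50,99],axis=0).round(4).tolist())
E
python3 - <<'E'
from h import *
rel([*glob(0.06,0.062),.100],95.2)
im,d,W,KT=shot("wrist","w9")
L=locW(W);bay(L,.06)
print((L[170:190:4,320]).round(4).tolist())
k=L.reshape(-1,3);k=k[(abs(k[:,0]+.0)<.02)&(abs(k[:,1]-.07)<.03)];print("plat",np.nanmedian(k[:,2]))
E
```

```text
clock 20.2 pos [ 0.5843 -0.1816  0.1004] yaw 95.22 tilt 0.12 F [-1.5 -0.1  1.2] w 0.0098 q [-0.42  0.43  1.61  0.    1.1  -0.51]
shift mm [0.6 1.9 0.4] turn [-0.1  -0.06  0.02]
walltop 5207 [[0.0366, 0.0598, 0.0864], [0.0581, 0.092, 0.0929], [0.0798, 0.1071, 0.1052]]
[[0.059, 0.1062, 0.0942], [0.059, 0.1041, 0.0932], [0.059, 0.1023, 0.0935], [0.059, 0.1003, 0.093], [0.059, 0.0986, 0.0935]]
plat 0.05382011194866296
```

Emit:
servo_tool([
  [0, 0, 0, 0, 0, 0],
  [0, 0, 0, 0, 0, 0],
  [0, 0, 0, 0, 0, 0],
  [0, 0, -20, 0, 0, 0],
  [0, 0, -60, 0, 0, 0],
  [0, 0, -100, 0, 0, 0],
  [10, 0, -120, 0, 0, 0],
  [20, 0, -120, 0, 0, 0],
], hand=185)

```text
clock: 21.05
position: [0.5852, -0.1627, 0.2255]
ee_rot: [0.004, 0.674, 0.738, 0.002]
contact_force: [0.1, -0.1, -1.2]
width: 0.0232
```

Run:
```python
from h import *
im,d,W,KT=shot("wrist","w10")
L=locW(W);bay(L,.06)
Lf=L.reshape(-1,3)
handle(L,(.06,.062),.127)
k=Lf[(abs(Lf[:,0]+.0)<.02)&(abs(Lf[:,1]-.07)<.03)];print("plat",np.nanmedian(k[:,2]))
im,d,W,KT=shot("top","t5")
handle(W,(.4573,.1968),.077)
rel([.457,.197,.2],72.9)
```

```text
walltop 2800 [[0.0367, 0.0181, 0.0865], [0.0587, 0.0699, 0.0928], [0.0801, 0.1072, 0.0992]]
handle n 622 c [0.058  0.0629] size [0.0395 0.0093] long axis deg 90.0 z 0.1275
plat 0.2899011070681644
handle n 51 c [0.4572 0.1966] size [0.0389 0.0094] long axis deg 72.2 z 0.0754
clock 21.15 pos [ 0.5827 -0.1607  0.2214] yaw 95.28 tilt 0.04 F [ 0.3 -0.3 -0.3] w 0.0235 q [-0.38  0.33  1.46  0.    1.36 -0.48]
shift mm [367.7 -92.3  21.6] turn [ 1.000e-02 -4.000e-02  2.238e+01]
```

View pics/w10.png

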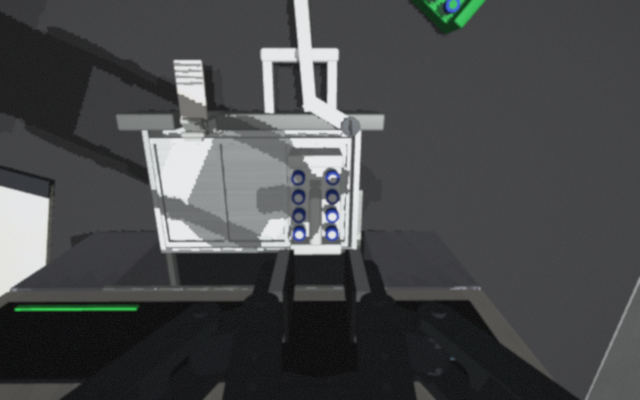

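Emit:
servo_tool([
  [45, -11, 0, 0, 0, 3],
  [90, -22, 5, 0, 0, 6],
  [135, -33, 10, 0, 0, 9],
  [180, -44, 15, 0, 0, 12],
  [225, -56, 20, 0, 0, 15],
  [270, -68, 21, 0, 0, 18],
  [315, -79, 21, 0, 0, 21],
  [355, -89, 21, 0, 0, 22.7],
], hand=150)

```text
clock: 21.95
position: [0.46, 0.1848, 0.1983]
ee_rot: [-0.001, 0.807, 0.591, -0.002]
contact_force: [1.4, 0.7, 0.7]
width: 0.0351
```

Emit:
servo_tool([
  [13, 2, 0, 0, 0, 0],
  [13, 2, 0, 0, 0, 0],
  [13, 2, 0, 0, 0, 0],
])

```text
clock: 22.25
position: [0.468, 0.1943, 0.1992]
ee_rot: [0.0, 0.806, 0.592, -0.001]
contact_force: [0.5, -0.2, 0.1]
width: 0.0353
```

Run:
```python
from h import *
im,d,W,KT=shot("wrist","w11")
c,a=handle(W,(.4573,.1968),.075)
rel([*c,.0455],a)
```

```text
handle n 553 c [0.4562 0.1973] size [0.0398 0.01  ] long axis deg 73.4 z 0.0736
clock 22.3 pos [0.4681 0.194  0.1994] yaw 72.48 tilt 0.12 F [-0.6  0.2 -0. ] w 0.0351 q [ 0.26  0.2   1.7  -0.    1.25  0.56]
shift mm [ -0.2 -12.2 153.9] turn [-0.06  0.1  -0.88]
```

View pics/w11.png

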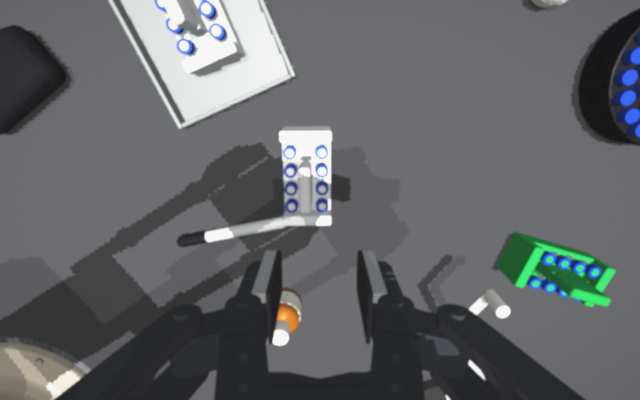

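Emit:
servo_tool([
  [0, -12, 0, 0, 0, -0.9],
  [0, -12, 40, 0, 0, -0.9],
  [0, -12, 80, 0, 0, -0.9],
  [0, -12, 115, 0, 0, -0.9],
  [0, -12, 140, 0, 0, -0.9],
  [0, -12, 153, 0, 0, -0.9],
  [0, -12, 153, 0, 0, -0.9],
  [0, -12, 153, 0, 0, -0.9],
])

```text
clock: 23.1
position: [0.4565, 0.1983, 0.0476]
ee_rot: [-0.0, 0.802, 0.597, -0.0]
contact_force: [0.5, 0.8, 1.0]
width: 0.0352
```

Emit:
servo_tool([
  [0, 0, 0, 0, 0, 0],
  [0, 0, 0, 0, 0, 0],
  [0, 0, 0, 0, 0, 0],
  [0, 0, 0, 0, 0, 0],
  [0, 0, -15, 0, 0, 0],
  [0, 0, -60, 0, 0, 0],
  [0, 0, -105, 0, 0, 0],
  [0, 0, -150, 0, 0, 0],
], hand=255)

```text
clock: 23.9
position: [0.4559, 0.1987, 0.1986]
ee_rot: [-0.0, 0.802, 0.598, -0.0]
contact_force: [1.9, 0.1, -1.4]
width: 0.0089
```

Run:
```python
from h import *
rel([*glob(-0.0605,0.062),.215],95.2)
```

```text
clock 23.9 pos [0.4559 0.1987 0.1986] yaw 73.42 tilt 0.06 F [ 1.9  0.1 -1.4] w 0.0089 q [0.27 0.18 1.72 0.   1.24 0.56]
shift mm [-371.3  121.3  -16.4] turn [-6.000e-02  1.000e-02 -2.178e+01]
```

Emit:
servo_tool([
  [-45, 15, -10, 0, 0, -4],
  [-90, 30, -16, 0, 0, -8],
  [-135, 44, -16, 0, 0, -12],
  [-180, 59, -16, 0, 0, -16],
  [-225, 74, -16, 0, 0, -20],
  [-270, 88, -16, 0, 0, -21.8],
  [-315, 103, -16, 0, 0, -21.8],
  [-355, 116, -16, 0, 0, -21.8],
])

```text
clock: 24.7
position: [0.4659, -0.1766, 0.2131]
ee_rot: [0.0, 0.674, 0.738, 0.0]
contact_force: [0.9, 0.7, -1.6]
width: 0.0093
```

Emit:
servo_tool([
  [-16, -1, 0, 0, 0, 0],
  [-16, -1, 0, 0, 0, 0],
  [-16, -1, 0, 0, 0, 0],
  [-16, -1, 0, 0, 0, 0],
])

```text
clock: 25.1
position: [0.4666, -0.1888, 0.2131]
ee_rot: [-0.001, 0.674, 0.739, 0.0]
contact_force: [0.4, -0.2, -2.1]
width: 0.0092
```

Run:
```python
from h import *
rel([*glob(-0.0605,0.062),.101],95.2)
im,d,W,KT=shot("wrist","w12")
L=locW(W);Lf=L.reshape(-1,3)
print((L[165:190:4,320]).round(4).tolist())
k=Lf[(abs(Lf[:,0]+.06)<.04)&(Lf[:,1]>.02)&(Lf[:,1]<.16)&(Lf[:,2]>.2)&(Lf[:,2]<.218)]
print(np.percentile(k,[1,50,99],axis=0).round(4).tolist())
k=Lf[(abs(Lf[:,0]+.0)<.1)&(Lf[:,1]>.12)&(abs(Lf[:,2]-.0515)<.002)];print("panel",np.percentile(k[:,1],[2,98]))
k=Lf[(abs(Lf[:,0]+.0)<.02)&(Lf[:,1]>.05)&(Lf[:,1]<.13)&(abs(Lf[:,2]-.05)<.004)];print("plat",np.percentile(k,[1,50,99],axis=0).round(4).tolist())
```

```text
clock 25.1 pos [ 0.4666 -0.1888  0.2131] yaw 95.3 tilt 0.09 F [ 0.4 -0.2 -2.1] w 0.0092 q [-0.52  0.18  1.68  0.    1.28 -0.62]
shift mm [ -3.   -0.6 112.1] turn [-0.03 -0.08  0.1 ]
[[-0.0589, 0.107, 0.1845], [-0.0589, 0.1071, 0.194], [-0.0589, 0.107, 0.2016], [-0.0589, 0.1056, 0.2036], [-0.0589, 0.1039, 0.2044], [-0.0589, 0.1019, 0.2042], [-0.0589, 0.1, 0.2042]]
[[-0.0815, 0.0661, 0.2003], [-0.0599, 0.0924, 0.2038], [-0.0381, 0.1072, 0.2171]]
panel [0.12285202 0.13704157]
plat [[-0.0195, 0.0507, 0.0499], [0.0009, 0.0881, 0.0529], [0.0196, 0.1296, 0.054]]
```

View pics/w12.png

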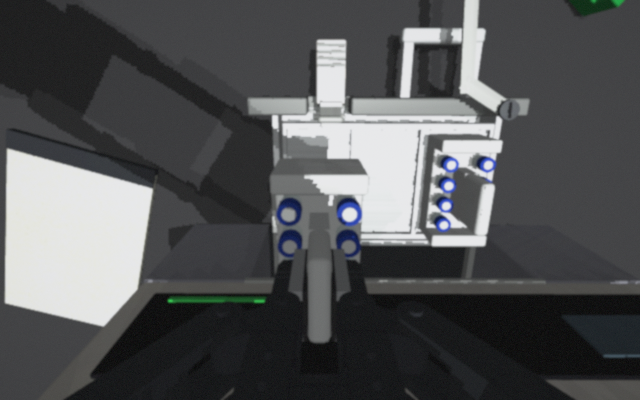

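Emit:
servo_tool([
  [0, -0.5, 30, 0, 0, 0],
  [0, -0.5, 60, 0, 0, 0],
  [0, -0.5, 85, 0, 0, 0],
  [0, -0.5, 100, 0, 0, 0],
  [0, -0.5, 106, 0, 0, 0],
  [0, -0.5, 111, 0, 0, 0],
  [0, -0.5, 112, 0, 0, 0],
  [0, -0.5, 112, 0, 0, 0],
])

```text
clock: 25.95
position: [0.4668, -0.1903, 0.102]
ee_rot: [0.0, 0.674, 0.739, 0.0]
contact_force: [-1.1, 0.6, 1.1]
width: 0.0092
```

Run:
```python
from h import *
rel([*glob(-0.0605,0.062),.101],95.2)
im,d,W,KT=shot("wrist","w13")
L=locW(W);Lf=L.reshape(-1,3)
print((L[165:190:4,320]).round(4).tolist())
k=Lf[(abs(Lf[:,0]+.06)<.04)&(Lf[:,1]>.02)&(Lf[:,1]<.16)&(Lf[:,2]>.09)&(Lf[:,2]<.105)]
print(np.percentile(k,[1,50,99],axis=0).round(4).tolist())
k=Lf[(abs(Lf[:,0]+.0)<.015)&(Lf[:,1]>.05)&(Lf[:,1]<.10)&(abs(Lf[:,2]-.05)<.006)];print("plat",np.percentile(k,[1,50,99],axis=0).round(4).tolist())
```

```text
clock 25.95 pos [ 0.4668 -0.1903  0.102 ] yaw 95.24 tilt 0.06 F [-1.1  0.6  1.1] w 0.0092 q [-0.53  0.28  1.85  0.    1.01 -0.62]
shift mm [-1.3 -0.8  1. ] turn [0.06 0.01 0.04]
[[-0.0587, 0.1057, 0.0748], [-0.0587, 0.1057, 0.0835], [-0.0588, 0.1053, 0.0899], [-0.0588, 0.1043, 0.0935], [-0.0588, 0.1026, 0.0941], [-0.0588, 0.1002, 0.0924], [-0.0588, 0.0986, 0.0935]]
[[-0.0813, 0.0646, 0.0904], [-0.0597, 0.0916, 0.0927], [-0.0378, 0.1056, 0.1039]]
plat [[-0.0147, 0.0505, 0.0514], [-0.0, 0.0764, 0.0528], [0.0147, 0.0996, 0.0542]]
```

Emit:
servo_tool([
  [0, 0, 0, 0, 0, 0],
  [0, 0, 0, 0, 0, 0],
  [0, 0, 0, 0, 0, 0],
  [0, 0, -20, 0, 0, 0],
  [0, 0, -60, 0, 0, 0],
  [0, 0, -100, 0, 0, 0],
  [20, 0, -110, 0, 0, 0],
  [20, 0, -110, 0, 0, 0],
], hand=185)

```text
clock: 26.8
position: [0.4654, -0.17, 0.2138]
ee_rot: [0.002, 0.674, 0.739, 0.001]
contact_force: [-0.5, -0.5, -0.4]
width: 0.0238
```

Run:
```python
from h import *
im,d,W,KT=shot("wrist","w14")
L=locW(W);Lf=L.reshape(-1,3)
bay(L,-.06);handle(L,(-.06,.062),.127);handle(L,(.06,.062),.127);bay(L,.06)
rel([*glob(-0.06,0.062),.135],95.2)
im,d,W,KT=shot("top","t6");handle(W,(.41,.36),.082)
cv2.imwrite("pics/t6z.png",cv2.resize(im[100:300,180:420,::-1],None,fx=3,fy=3))
```

```text
walltop 2976 [[-0.0807, 0.017, 0.0864], [-0.06, 0.0697, 0.0923], [-0.0379, 0.1057, 0.1002]]
handle n 675 c [-0.0596  0.0613] size [0.0392 0.0097] long axis deg 89.8 z 0.1269
handle n 788 c [0.0579 0.0626] size [0.0103 0.0398] long axis deg 90.5 z 0.1263
walltop 3101 [[0.0353, 0.018, 0.0862], [0.0531, 0.0731, 0.0922], [0.0794, 0.1071, 0.1048]]
clock 26.85 pos [ 0.4648 -0.1705  0.2122] yaw 95.28 tilt 0.13 F [ 0.6 -0.   0.4] w 0.0234 q [-0.49  0.17  1.7  -0.    1.27 -0.58]
shift mm [-21.2  -0.2  77.3] turn [0.11 0.08 0.08]
handle n 52 c [0.4107 0.3597] size [0.0083 0.0383] long axis deg 90.3 z 0.08
```

View pics/w14.png

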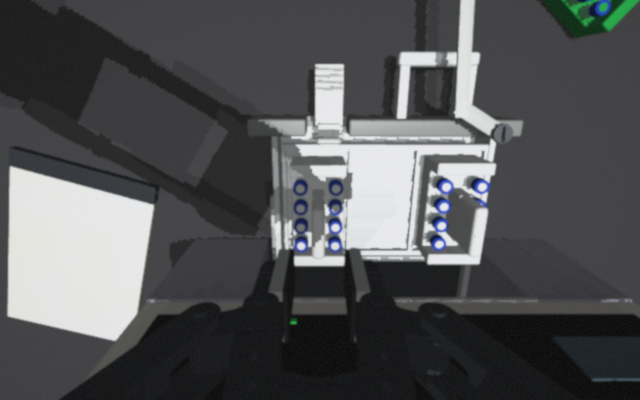

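View pics/t6z.png

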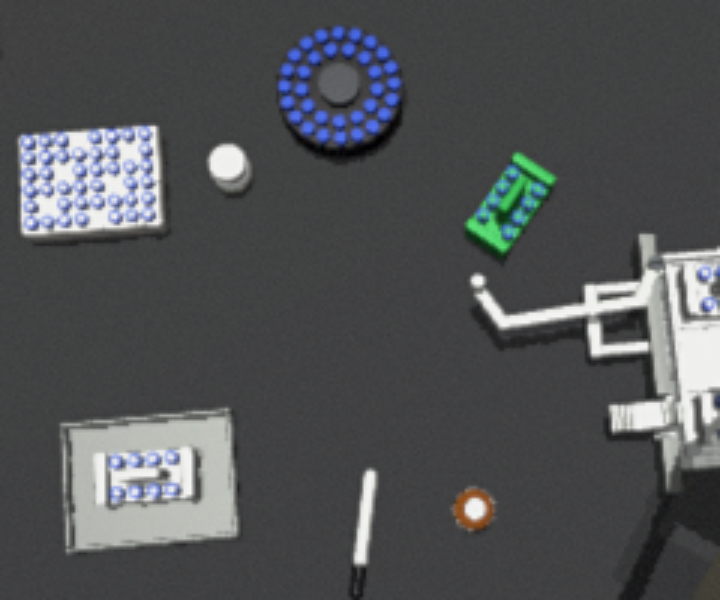

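Emit:
servo_tool([
  [-21, 0, 0, 0, 0, 0],
  [-21, 0, 0, 0, 0, 0],
  [-21, 0, 40, 0, 0, 0],
  [-21, 0, 75, 0, 0, 0],
  [-21, 0, 75, 0, 0, 0],
  [-21, 0, 75, 0, 0, 0],
], hand=255)

```text
clock: 27.5
position: [0.466, -0.1913, 0.1357]
ee_rot: [-0.001, 0.674, 0.738, -0.0]
contact_force: [-0.0, 0.4, 0.9]
width: -0.0002
```

Run:
```python
from h import *
rel([*glob(-0.0596,0.0613),.105],95.2)
```

```text
clock 27.5 pos [ 0.466  -0.1913  0.1357] yaw 95.2 tilt 0.14 F [-0.   0.4  0.9] w -0.0002 q [-0.53  0.25  1.8   0.    1.1  -0.62]
shift mm [-1.1  1.  30.7] turn [-0.11 -0.09 -0.  ]
```

Emit:
servo_tool([
  [-1, 1, 5, 0, 0, 0],
  [-1, 1, 10, 0, 0, 0],
  [-1, 1, 15, 0, 0, 0],
  [-1, 1, 20, 0, 0, 0],
  [-1, 1, 24, 0, 0, 0],
  [-1, 1, 28, 0, 0, 0],
  [-1, 1, 31, 0, 0, 0],
  [-1, 1, 31, 0, 0, 0],
])

```text
clock: 28.3
position: [0.469, -0.1933, 0.1073]
ee_rot: [0.002, 0.674, 0.739, 0.0]
contact_force: [-0.7, -0.3, 9.9]
width: 0.0002
```

Emit:
servo_tool([
  [0, 0, 2, 0, 0, 0],
  [0, 0, 4, 0, 0, 0],
  [0, 0, 6, 0, 0, 0],
  [0, 0, 6, 0, 0, 0],
])

```text
clock: 28.7
position: [0.4691, -0.1934, 0.1047]
ee_rot: [0.003, 0.674, 0.739, 0.001]
contact_force: [-5.8, 3.4, 32.0]
width: 0.0001
```

Emit:
servo_tool([
  [0, 0, -1, 0, 0, 0],
  [0, 0, -1, 0, 0, 0],
  [0, 0, -1, 0, 0, 0],
  [0, 0, -1, 0, 0, 0],
  [0, 0, -1, 0, 0, 0],
  [0, 0, -1, 0, 0, 0],
  [0, 0, -1, 0, 0, 0],
  [0, 0, -1, 0, 0, 0],
])

```text
clock: 29.5
position: [0.4691, -0.1934, 0.1048]
ee_rot: [0.003, 0.674, 0.739, 0.001]
contact_force: [-4.7, 3.1, 25.7]
width: -0.0003
```

Emit:
servo_tool([
  [0, 0, 0, 0, 0, 0],
  [0, 0, 0, 0, 0, 0],
  [0, 0, 0, 0, 0, 0],
  [0, 0, 0, 0, 0, 0],
  [0, 0, 0, 0, 0, 0],
  [0, 0, 0, 0, 0, 0],
  [0, 0, 0, 0, 0, 0],
  [0, 0, 0, 0, 0, 0],
])

```text
clock: 30.3
position: [0.4691, -0.1934, 0.1048]
ee_rot: [0.003, 0.674, 0.739, 0.001]
contact_force: [-4.7, 2.2, 26.1]
width: 0.0
```

Emit:
servo_tool([
  [0, 0, -4, 0, 0, 0],
  [0, 0, -8, 0, 0, 0],
  [0, 0, -15, 0, 0, 0],
  [0, 0, -30, 0, 0, 0],
  [0, 0, -70, 0, 0, 0],
  [15, 0, -100, 0, 0, 0],
  [30, 0, -110, 0, 0, 0],
  [30, 0, -110, 0, 0, 0],
])

```text
clock: 31.1
position: [0.4649, -0.1612, 0.2115]
ee_rot: [0.001, 0.674, 0.739, 0.001]
contact_force: [0.3, -0.5, -0.3]
width: -0.0
```

Run:
```python
from h import *
im,d,W,KT=shot("wrist","w15")
L=locW(W);Lf=L.reshape(-1,3)
def st(n,k): print(n,len(k),np.nanmedian(k,0).round(4),np.nanmin(k,0).round(4),np.nanmax(k,0).round(4))
handle(L,(-.06,.062),.109);handle(L,(.06,.062),.109)
k=Lf[(abs(Lf[:,0])<.015)&(Lf[:,1]>.04)&(Lf[:,1]<.10)&(Lf[:,2]<.08)];st("plat",k)
st("screw",Lf[(Lf[:,2]>0.081)&(Lf[:,2]<0.1)&(abs(Lf[:,0]-.087)<.012)&(Lf[:,1]>.118)&(Lf[:,1]<.145)])
st("pad",Lf[(Lf[:,2]>0.045)&(Lf[:,1]>0.15)&(Lf[:,1]<0.2)&(abs(Lf[:,0]+.05)<.02)])
rel([*glob(0,.1),.2],95.2)
im,d,W,KT=shot("top","t7")
L=locW(W).reshape(-1,3);L=L[(L[:,1]>.12)&(L[:,1]<.35)&(abs(L[:,0])<.15)]
st("knob",L[(L[:,2]>.092)&(L[:,2]<.108)&(L[:,1]>.22)])
```

```text
handle n 481 c [-0.0599  0.0652] size [0.0097 0.0318] long axis deg 90.3 z 0.1076
handle n 646 c [0.0574 0.0624] size [0.0099 0.0398] long axis deg 90.3 z 0.1074
plat 1746 [-0.0001  0.0713  0.0334] [-0.015   0.0401  0.0309] [0.015  0.0997 0.036 ]
screw 327 [0.0867 0.1292 0.0836] [0.0791 0.1216 0.0811] [0.0955 0.1367 0.0855]
pad 1113 [-0.0507  0.1662  0.0554] [-0.0618  0.1506  0.0526] [-0.0384  0.182   0.0585]
clock 31.15 pos [ 0.4644 -0.1617  0.2101] yaw 95.31 tilt 0.01 F [ 0.1 -0.7 -0.4] w 0.0003 q [-0.48  0.16  1.71 -0.    1.27 -0.57]
shift mm [ 7.8 59.6 10.1] turn [-0.01  0.    0.11]
knob 17 [0.0807 0.2965 0.1027] [0.0757 0.2931 0.0962] [0.0862 0.3017 0.1052]
```

View pics/w15.png

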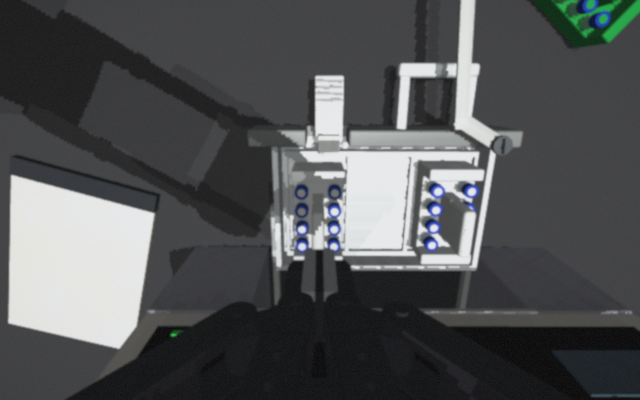

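Emit:
servo_tool([
  [40, 30, 0, 0, 0, 0],
  [80, 60, 0, 0, 0, -1],
  [120, 90, 0, 0, 0, -2],
  [160, 115, 0, 0, 0, -2],
  [195, 135, 30, 0, 0, -2],
  [204, 140, 60, 0, 0, -2],
  [204, 140, 60, 0, 0, -2],
  [204, 140, 60, 0, 0, -2],
], hand=183)

```text
clock: 32.0
position: [0.5846, 0.0527, 0.1486]
ee_rot: [-0.001, 0.661, 0.75, -0.002]
contact_force: [0.2, -0.2, 0.5]
width: 0.0245
```

Run:
```python
from h import *
im,d,W,KT=shot("wrist","w16")
L=locW(W);Lf=L.reshape(-1,3)
k=Lf[(Lf[:,2]>.096)&(Lf[:,2]<.107)&(abs(Lf[:,0]-.08)<.02)&(abs(Lf[:,1]-.296)<.02)];print(len(k),np.median(k,0),k.min(0),k.max(0))
c=glob(*((k.min(0)+k.max(0))/2)[:2]) if len(k) else glob(.0807,.2965)
rel([*c,.087],97.4)
```

```text
323 [0.08014629 0.29811716 0.10147682] [0.07424443 0.29165356 0.09613675] [0.08582412 0.3031268  0.10310725]
clock 32.05 pos [0.5856 0.0522 0.1501] yaw 97.18 tilt 0.07 F [-0.1  0.5  0.7] w 0.0244 q [-0.03  0.35  1.6  -0.    1.19 -0.15]
shift mm [ 3.3 -0.3 63.1] turn [-0.07  0.03 -0.22]
```

View pics/w16.png

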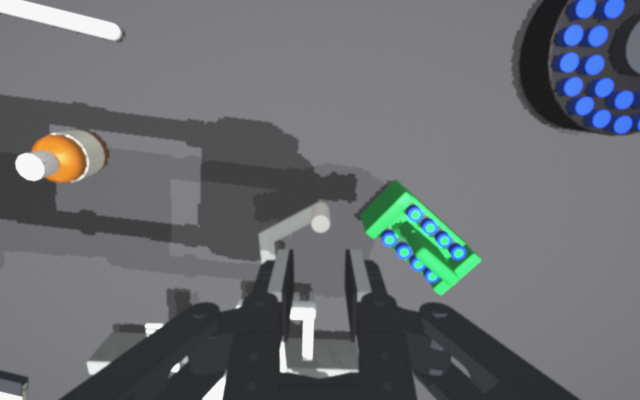

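Emit:
servo_tool([
  [3, 0, 20, 0, 0, 0],
  [3, 0, 40, 0, 0, 0],
  [3, 0, 56, 0, 0, 0],
  [3, 0, 62, 0, 0, 0],
  [3, 0, 62, 0, 0, 0],
  [3, 0, 62, 0, 0, 0],
])

```text
clock: 32.65
position: [0.5863, 0.0556, 0.0897]
ee_rot: [0.001, 0.662, 0.75, 0.001]
contact_force: [-0.1, -0.3, 0.1]
width: 0.0242
```

Run:
```python
from h import *
rel([*glob(.0802,.2974),.087],97.4)
def arc(th0,ths,psi0):
    P=np.array([0.087,0.1292]);r=0.168
    k=lambda t:P+r*np.array([-np.cos(t),np.sin(t)])
    a=np.radians(psi0-5.19)
    tx=np.array([np.cos(a),np.sin(a)]);ty=np.array([np.sin(a),-np.cos(a)])
    for t in ths:
        d=(k(t)-k(th0))*1000
        print([float(round(d@tx,1)),float(round(d@ty,1)),0,0,0,float(round(np.degrees(t-th0),1))])
arc(1.533,1.533-np.array([.05,.15,.25,.35,.45,.55,.65,.73]),97.2);print()
p=97.2+np.degrees(.73)
arc(.803,.803-np.array([.1,.2,.3,.4,.5,.6,.7,.76]),p)
```

```text
clock 32.65 pos [0.5863 0.0556 0.0897] yaw 97.16 tilt 0.15 F [-0.1 -0.3  0.1] w 0.0242 q [-0.02  0.41  1.68 -0.    1.05 -0.15]
shift mm [ 0.  -1.3  2.7] turn [ 0.14  0.03 -0.24]
[-0.2, -8.4, 0, 0, 0, -2.9]
[-2.0, -25.1, 0, 0, 0, -8.6]
[-5.3, -41.5, 0, 0, 0, -14.3]
[-10.3, -57.6, 0, 0, 0, -20.1]
[-16.9, -73.0, 0, 0, 0, -25.8]
[-25.0, -87.7, 0, 0, 0, -31.5]
[-34.5, -101.6, 0, 0, 0, -37.2]
[-43.1, -111.9, 0, 0, 0, -41.8]

[-0.9, -16.8, 0, 0, 0, -5.7]
[-3.4, -33.4, 0, 0, 0, -11.5]
[-7.6, -49.6, 0, 0, 0, -17.2]
[-13.4, -65.4, 0, 0, 0, -22.9]
[-20.8, -80.5, 0, 0, 0, -28.6]
[-29.6, -94.8, 0, 0, 0, -34.4]
[-39.8, -108.1, 0, 0, 0, -40.1]
[-46.5, -115.6, 0, 0, 0, -43.5]
```

Emit:
servo_tool([
  [0, -8.5, 2, 0, 0, -3],
  [-2, -25, 2, 0, 0, -8.6],
  [-5.5, -41.5, 2, 0, 0, -14.3],
  [-10.5, -57.5, 2, 0, 0, -20],
  [-17, -73, 2, 0, 0, -25.8],
  [-25, -87.5, 2, 0, 0, -31.5],
  [-34.5, -101.5, 2, 0, 0, -37.2],
  [-43, -112, 2, 0, 0, -41.8],
])

```text
clock: 33.45
position: [0.4798, -0.001, 0.0878]
ee_rot: [0.001, 0.348, 0.937, 0.0]
contact_force: [0.7, -0.1, 0.2]
width: 0.0244
```

Emit:
servo_tool([
  [-1, -17, 0, 0, 0, -5.7],
  [-3.5, -33.5, 0, 0, 0, -11.5],
  [-7.5, -49.5, 0, 0, 0, -17.2],
  [-13.5, -65.5, 0, 0, 0, -23],
  [-21, -80.5, 0, 0, 0, -28.6],
  [-29.5, -95, 0, 0, 0, -34.4],
  [-40, -108, 0, 0, 0, -40],
  [-46.5, -115.5, 0, 0, 0, -43.5],
])

```text
clock: 34.25
position: [0.4398, -0.1197, 0.0877]
ee_rot: [0.001, -0.023, 1.0, -0.001]
contact_force: [-0.7, 0.1, -0.3]
width: 0.024
```

Run:
```python
from h import *
s=telemetry.get_state();print(loc(s["position"]));rel([*glob(-.081,.1292),.088],185)
```

```text
[[-0.08024335  0.1361121 ]]
clock 34.25 pos [ 0.4398 -0.1197  0.0877] yaw -177.36 tilt 0.18 F [-0.7  0.1 -0.3] w 0.024 q [-0.42  0.23  1.97 -0.    0.94 -2.04]
shift mm [ 0.4 -6.9 -0.3] turn [-0.09  0.16 -2.36]
```

Emit:
servo_tool([
  [0, -3, 0, 0, 0, 0],
  [0, -6, 0, 0, 0, 0],
  [0, -8, 0, 0, 0, 0],
  [0, -10, 0, 0, 0, 0],
  [0, -12, 0, 0, 0, 0],
  [0, -12, 0, 0, 0, 0],
])

```text
clock: 34.85
position: [0.4396, -0.1279, 0.0865]
ee_rot: [0.0, -0.021, 1.0, 0.002]
contact_force: [1.7, 7.3, 3.7]
width: 0.024
```

Emit:
servo_tool([
  [0, -1, 0, 0, 0, 0],
  [0, -2, 0, 0, 0, 0],
  [0, -2, 0, 0, 0, 0],
])

```text
clock: 35.15
position: [0.4397, -0.1295, 0.0865]
ee_rot: [0.0, -0.021, 1.0, 0.002]
contact_force: [2.2, 7.7, 4.4]
width: 0.0241
```

Emit:
servo_tool([
  [0, 6, 0, 0, 0, 0],
  [0, 8, -10, 0, 0, 0],
  [0, 8, -40, 0, 0, 0],
  [0, 8, -80, 0, 0, 0],
  [0, 8, -120, 0, 0, 0],
  [-20, 30, -130, 0, 0, 8],
  [-40, 50, -130, 0, 0, 16],
  [-40, 50, -130, 0, 0, 16],
])

```text
clock: 35.95
position: [0.4796, -0.079, 0.2178]
ee_rot: [0.002, 0.117, 0.993, 0.0]
contact_force: [-1.3, -0.2, 0.7]
width: 0.0239
```

Run:
```python
from h import *
im,d,W,KT=shot("wrist","w17")
L=locW(W);Lf=L.reshape(-1,3)
def st(n,k): 
    if len(k):print(n,len(k),np.nanmedian(k,0).round(4),np.nanmin(k,0).round(4),np.nanmax(k,0).round(4))
st("screw",Lf[(Lf[:,2]>0.081)&(Lf[:,2]<0.1)&(abs(Lf[:,0]-.087)<.012)&(Lf[:,1]>.115)&(Lf[:,1]<.145)])
st("knob",Lf[(Lf[:,2]>0.099)&(Lf[:,2]<0.107)&(abs(Lf[:,0]+.08)<.03)&(Lf[:,1]>.11)&(Lf[:,1]<.16)])
k=Lf[(abs(Lf[:,0])<.015)&(Lf[:,1]>.04)&(Lf[:,1]<.10)&(Lf[:,2]<.08)];st("plat",k)
st("pad",Lf[(Lf[:,2]>0.045)&(Lf[:,1]>0.15)&(Lf[:,1]<0.2)&(abs(Lf[:,0]+.05)<.02)])
st("dh",Lf[(Lf[:,2]>0.036)&(Lf[:,2]<0.05)&(Lf[:,1]>0.175)&(Lf[:,1]<0.22)&(abs(Lf[:,0]-.044)<.05)])
rel([*glob(.044,.23),.15],95.2)
```

```text
screw 185 [0.0864 0.1266 0.0833] [0.079  0.1184 0.0811] [0.0958 0.1336 0.0854]
knob 184 [-0.0807  0.1325  0.1015] [-0.0861  0.1267  0.0992] [-0.0744  0.1382  0.1037]
plat 1521 [-0.0003  0.071   0.0336] [-0.015   0.04    0.0312] [0.015  0.1    0.0799]
pad 16568 [-0.0486  0.1722  0.2861] [-0.0627  0.1501  0.0527] [-0.03    0.2     0.3052]
dh 524 [0.0288 0.1843 0.0415] [0.0089 0.175  0.0361] [0.0662 0.19   0.0437]
clock 36.0 pos [ 0.478  -0.0799  0.217 ] yaw 166.72 tilt 0.08 F [ 0.2  0.  -0.7] w 0.0243 q [-0.31  0.15  1.71 -0.    1.28 -1.65]
shift mm [-60.   80.9  67.1] turn [1.000e-02 9.000e-02 7.152e+01]
```

View pics/w17.png

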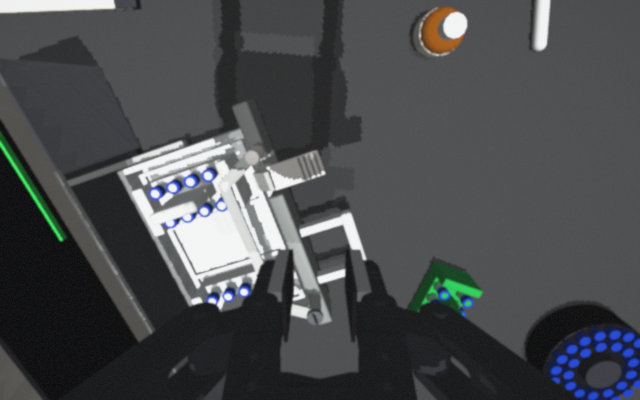

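Run:
```python
from h import *
im,d,W,KT=shot("wrist","w18")
def go(n,L,off):
    Lf=L.reshape(-1,3);Lf=Lf[~np.isnan(Lf[:,0])]
    Lf=Lf[(Lf[:,2]>.0765)&(Lf[:,2]<.0825)&(Lf[:,1]>.08)&(Lf[:,1]<.13)]
    pts=[]
    for x in np.arange(-.05,.06,.004):
        q=Lf[abs(Lf[:,0]-x)<.002]
        if len(q)>4: pts.append((x,q[:,1].max(),q[:,1].min(),len(q)))
    p=np.array(pts);print(n,p.round(4).tolist())
    for c in (1,2):
        r=np.polyfit(p[:,0],p[:,c],1);g=abs(p[:,c]-np.polyval(r,p[:,0]))<.003
        print(np.polyfit(p[g,0],p[g,c],1))
go("start",locW(np.load("w1.npz")["W"]),0)
go("now",locW(W),0)
```

```text
start [[-0.05, 0.1101, 0.1004, 32.0], [-0.046, 0.1102, 0.1003, 33.0], [-0.042, 0.1103, 0.1005, 39.0], [-0.038, 0.1102, 0.1003, 35.0], [-0.034, 0.1096, 0.1004, 29.0], [-0.03, 0.1101, 0.1003, 37.0], [-0.026, 0.1103, 0.1003, 37.0], [-0.022, 0.1101, 0.1005, 28.0], [-0.018, 0.1094, 0.1004, 36.0], [-0.014, 0.1097, 0.1007, 36.0], [-0.01, 0.1094, 0.1003, 27.0], [-0.006, 0.1096, 0.0892, 39.0], [-0.002, 0.1095, 0.0903, 40.0], [0.002, 0.1096, 0.0904, 31.0], [0.006, 0.1094, 0.0894, 36.0], [0.01, 0.1095, 0.1005, 36.0], [0.014, 0.1096, 0.1005, 30.0], [0.018, 0.1095, 0.1004, 32.0], [0.022, 0.1095, 0.1004, 36.0], [0.026, 0.1093, 0.1003, 31.0], [0.03, 0.1094, 0.1005, 30.0], [0.034, 0.1096, 0.1005, 36.0], [0.038, 0.1096, 0.1003, 30.0], [0.042, 0.1096, 0.1005, 33.0], [0.046, 0.1094, 0.1006, 34.0], [0.05, 0.1097, 0.1002, 35.0], [0.054, 0.1094, 0.1003, 30.0], [0.058, 0.1094, 0.1003, 32.0]]
[-0.00681877  0.1097097 ]
[-0.00028459  0.10039626]
now [[-0.05, 0.0993, 0.0894, 53.0], [-0.046, 0.0994, 0.0887, 51.0], [-0.042, 0.0992, 0.0892, 53.0], [-0.038, 0.0995, 0.0894, 50.0], [-0.034, 0.0994, 0.0893, 51.0], [-0.03, 0.0993, 0.0891, 52.0], [-0.026, 0.0994, 0.089, 47.0], [-0.022, 0.0994, 0.0893, 51.0], [-0.018, 0.0996, 0.0892, 47.0], [-0.014, 0.0992, 0.0894, 47.0], [-0.01, 0.0995, 0.0891, 48.0], [-0.006, 0.0995, 0.0891, 44.0], [-0.002, 0.0994, 0.089, 46.0], [0.002, 0.0992, 0.0888, 48.0], [0.006, 0.0994, 0.0892, 46.0], [0.01, 0.0997, 0.0887, 42.0], [0.014, 0.0991, 0.0891, 45.0], [0.018, 0.0948, 0.089, 21.0], [0.022, 0.0913, 0.0888, 8.0]]
[-0.01980978  0.09880339]
[-0.00454808  0.08903885]
```

Emit:
servo_tool([
  [-10, 12, 10, 0, 0, 8.5],
  [-20, 24, 20, 0, 0, 17],
  [-30, 36, 30, 0, 0, 25.5],
  [-40, 48, 40, 0, 0, 34],
  [-50, 62, 50, 0, 0, 42.5],
  [-58, 76, 60, 0, 0, 51],
  [-64, 87, 67, 0, 0, 59.5],
  [-64, 87, 67, 0, 0, 68],
], hand=255)

```text
clock: 36.85
position: [0.5593, -0.0107, 0.1478]
ee_rot: [-0.001, 0.654, 0.756, -0.001]
contact_force: [-0.3, -1.1, -0.0]
width: 0.0
```

Run:
```python
from h import *
rel([*glob(.044,.235),.030],95.2)
im,d,W,KT=shot("wrist","w19")
Lf=locW(W).reshape(-1,3)
k=Lf[(Lf[:,2]>0.036)&(Lf[:,2]<0.05)&(Lf[:,1]>0.172)&(Lf[:,1]<0.22)&(abs(Lf[:,0]-.044)<.05)];print(len(k),k.min(0) if len(k) else 0,k.max(0) if len(k) else 0)
```

```text
clock 36.85 pos [ 0.5593 -0.0107  0.1478] yaw 98.26 tilt 0.16 F [-0.3 -1.1 -0. ] w 0.0 q [-0.14  0.31  1.67 -0.    1.16 -0.29]
shift mm [  1.3  -4.3 117.8] turn [-0.16 -0.02  3.06]
1016 [0.00934688 0.1720326  0.03600515] [0.07941022 0.19156657 0.04397852]
```

Emit:
servo_tool([
  [1, -4, 30, 0, 0, 3],
  [1, -4, 60, 0, 0, 3],
  [1, -4, 90, 0, 0, 3],
  [1, -4, 112, 0, 0, 3],
  [1, -4, 118, 0, 0, 3],
  [1, -4, 118, 0, 0, 3],
  [1, -4, 118, 0, 0, 3],
])

```text
clock: 37.6
position: [0.5565, -0.0109, 0.0324]
ee_rot: [0.001, 0.672, 0.741, 0.0]
contact_force: [0.5, 0.1, -0.6]
width: -0.0001
```

Run:
```python
from h import *
rel([*glob(.044,.072),.030],95.2)
```

```text
clock 37.6 pos [ 0.5565 -0.0109  0.0324] yaw 95.56 tilt 0.11 F [ 0.5  0.1 -0.6] w -0.0001 q [-0.14  0.43  1.82 -0.    0.89 -0.24]
shift mm [-161.9   -2.9    2.4] turn [0.1  0.03 0.36]
```

Emit:
servo_tool([
  [-15, -2, 1, 0, 0, 0],
  [-27, -2, 1, 0, 0, 0],
  [-34, -2, 1, 0, 0, 0],
  [-41, -2, 1, 0, 0, 0],
  [-50, -2, 1, 0, 0, 0],
  [-60, -2, 1, 0, 0, 0],
  [-70, -2, 1, 0, 0, 0],
  [-80, -2, 1, 0, 0, 0],
])

```text
clock: 38.4
position: [0.5616, -0.0883, 0.0312]
ee_rot: [-0.001, 0.673, 0.739, 0.002]
contact_force: [0.0, 8.8, 4.6]
width: 0.0001
```

Emit:
servo_tool([
  [-10, 0, 0, 0, 0, 0],
  [-20, 0, 0, 0, 0, 0],
  [-30, 0, 0, 0, 0, 0],
  [-40, 0, 0, 0, 0, 0],
  [-50, 0, 0, 0, 0, 0],
  [-60, 0, 0, 0, 0, 0],
  [-67, 0, 0, 0, 0, 0],
  [-72, 0, 0, 0, 0, 0],
])

```text
clock: 39.2
position: [0.5681, -0.1603, 0.0312]
ee_rot: [-0.002, 0.673, 0.74, 0.002]
contact_force: [-0.3, 8.5, 5.7]
width: 0.0004
```

Run:
```python
from h import *
rel([*glob(.044,.072),.030],95.2)
im,d,W,KT=shot("wrist","w20")
Lf=locW(W).reshape(-1,3)
k=Lf[(abs(Lf[:,2]-.051)<.003)&(Lf[:,1]<.1)&(Lf[:,1]>-.05)&(abs(Lf[:,0])<.13)];print(len(k),np.percentile(k,[1,99],axis=0) if len(k) else 0)
```

```text
clock 39.2 pos [ 0.5681 -0.1603  0.0312] yaw 95.38 tilt 0.27 F [-0.3  8.5  5.7] w 0.0004 q [-0.4   0.47  1.74  0.01  0.93 -0.49]
shift mm [-12.1   0.1   1.2] turn [ 0.02 -0.27  0.18]
690 [[-0.06090719  0.05108247  0.04810484]
 [ 0.05722976  0.09541074  0.0539746 ]]
```

View pics/w20.png

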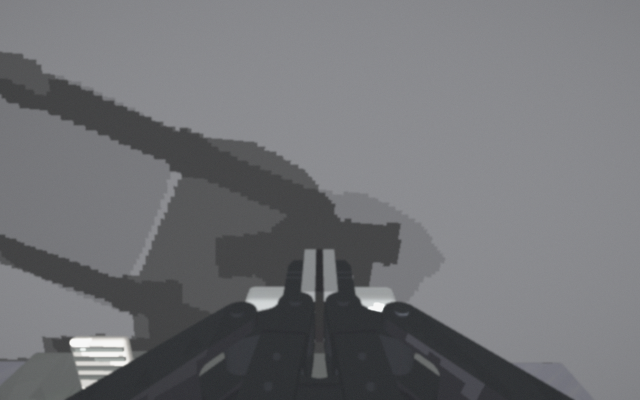

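Emit:
servo_tool([
  [-3, 0, 0, 0, 0, 0],
  [-6, 0, 0, 0, 0, 0],
  [-8, 0, 0, 0, 0, 0],
  [-10, 0, 0, 0, 0, 0],
  [-12, 0, 0, 0, 0, 0],
  [-12, 0, 0, 0, 0, 0],
])

```text
clock: 39.85
position: [0.5692, -0.1722, 0.0311]
ee_rot: [-0.001, 0.673, 0.74, 0.001]
contact_force: [-1.2, 7.1, 4.8]
width: 0.0
```

Emit:
servo_tool([
  [-2, 0, 0, 0, 0, 0],
  [-4, 0, 0, 0, 0, 0],
  [-4, 0, 0, 0, 0, 0],
])

```text
clock: 40.15
position: [0.5692, -0.1732, 0.0312]
ee_rot: [-0.004, 0.674, 0.739, 0.003]
contact_force: [-0.3, 14.0, 7.3]
width: 0.0001
```

Run:
```python
from h import *
rel([*glob(.044,.072),.030],95.2)
im,d,W,KT=shot("wrist","w21")
Lf=locW(W).reshape(-1,3)
k=Lf[(abs(Lf[:,2]-.0415)<.003)&(Lf[:,1]<.1)&(Lf[:,1]>-.05)&(Lf[:,0]>.005)&(Lf[:,0]<.08)];print(len(k),np.percentile(k,[1,99],axis=0) if len(k) else 0)
k=Lf[(abs(Lf[:,2]-.0555)<.003)&(Lf[:,1]<.1)&(Lf[:,0]>-.07)&(Lf[:,0]<-.03)];print(len(k),np.percentile(k,[1,99],axis=0) if len(k) else 0)
```

```text
clock 40.15 pos [ 0.5692 -0.1732  0.0312] yaw 95.31 tilt 0.54 F [-0.3 14.   7.3] w 0.0001 q [-0.42  0.48  1.73  0.01  0.94 -0.52]
shift mm [0.9 0.2 1.2] turn [-0.   -0.54  0.11]
1066 [[0.01162911 0.05552142 0.0385753 ]
 [0.07733818 0.08218089 0.04432667]]
2208 [[-0.06152794  0.0259254   0.05271792]
 [-0.03810249  0.04958546  0.05702164]]
```

Emit:
servo_tool([
  [-2, 0, 0, 0, 0, 0],
  [-2, 0, 0, 0, 0, 0],
  [-2, 0, 0, 0, 0, 0],
  [5, 0, 0, 0, 0, 0],
  [30, 0, 0, 0, 0, 0],
  [70, 0, 0, 0, 0, 0],
  [110, 0, -20, 0, 0, 0],
  [130, 0, -60, 0, 0, 0],
])

```text
clock: 41.0
position: [0.554, -0.0461, 0.0882]
ee_rot: [-0.004, 0.672, 0.741, -0.002]
contact_force: [0.9, -0.3, 0.1]
width: -0.0002
```

Emit:
servo_tool([
  [20, -20, -40, 0, 0, 0],
  [40, -60, -80, 0, 0, 0],
  [60, -100, -120, 0, 0, 0],
  [90, -140, -120, 0, 0, 0],
  [130, -160, -120, 0, 0, 0],
  [130, -160, -120, 0, 0, 0],
  [130, -160, -120, 0, 0, 0],
])

```text
clock: 41.7
position: [0.3851, 0.0659, 0.211]
ee_rot: [0.001, 0.671, 0.741, 0.001]
contact_force: [1.5, 0.1, -1.0]
width: -0.0
```

Run:
```python
from h import *
im,d,W,KT=shot("wrist","w22")
Lf=locW(W).reshape(-1,3);Lf=Lf[~np.isnan(Lf[:,0])]
def st(n,k):
    if len(k):print(n,len(k),np.median(k,0).round(4),np.percentile(k,[1,99],axis=0).round(4).tolist())
for nm in ("wrist","top","side"):
    if nm!="wrist":
        im,d,W,KT=shot(nm,nm+"23");Lf=locW(W).reshape(-1,3);Lf=Lf[~np.isnan(Lf[:,0])]
    print(nm)
    st("handle",Lf[(abs(Lf[:,2]-.0415)<.003)&(Lf[:,1]<.1)&(Lf[:,1]>.03)&(Lf[:,0]>.005)&(Lf[:,0]<.08)])
    st("pad",Lf[(abs(Lf[:,2]-.0555)<.004)&(Lf[:,1]<.1)&(Lf[:,1]>.01)&(Lf[:,0]>-.07)&(Lf[:,0]<-.03)])
    st("knob",Lf[(Lf[:,2]>.09)&(Lf[:,2]<.106)&(abs(Lf[:,1])<.02)&(Lf[:,0]>-.1)&(Lf[:,0]<-.06)])
    if nm=="top": handle(W,(.4107,.36),.08)
s=telemetry.get_state();print(s["clock"],s["position"])
a=cv2.imread("pics/side23.png")[80:200,250:450];cv2.imwrite("pics/s23z.png",cv2.resize(a,None,fx=4,fy=4,interpolation=cv2.INTER_CUBIC))
```

```text
wrist
top
handle 90 [0.0442 0.0521 0.0425] [[0.0122, 0.0304, 0.0389], [0.079, 0.0605, 0.0445]]
pad 99 [-0.05    0.0277  0.0566] [[-0.0612, 0.0107, 0.0534], [-0.0383, 0.0491, 0.0591]]
knob 18 [-0.08    0.0039  0.1021] [[-0.0843, -0.0014, 0.0921], [-0.0754, 0.0085, 0.1054]]
handle n 54 c [0.4112 0.3596] size [0.0099 0.0386] long axis deg 95.4 z 0.0796
side
handle 79 [0.0427 0.0557 0.0415] [[0.0097, 0.0327, 0.0385], [0.077, 0.0626, 0.0441]]
pad 62 [-0.0502  0.0327  0.0564] [[-0.0612, 0.0115, 0.0533], [-0.0391, 0.0522, 0.0591]]
knob 1 [-0.0749  0.002   0.0906] [[-0.0749, 0.002, 0.0906], [-0.0749, 0.002, 0.0906]]
41.85 [0.38710494 0.06468418 0.21037746]
```

View pics/top23.png

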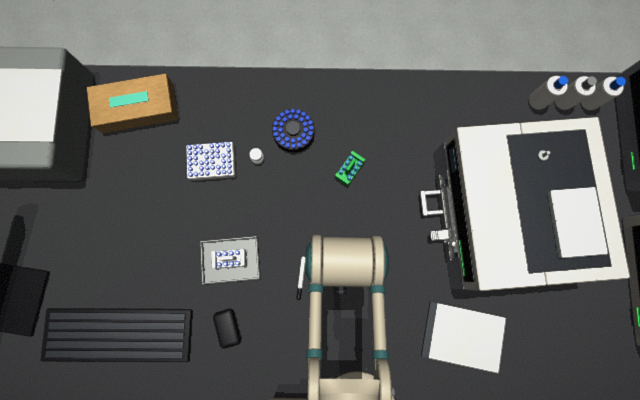

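View pics/s23z.png

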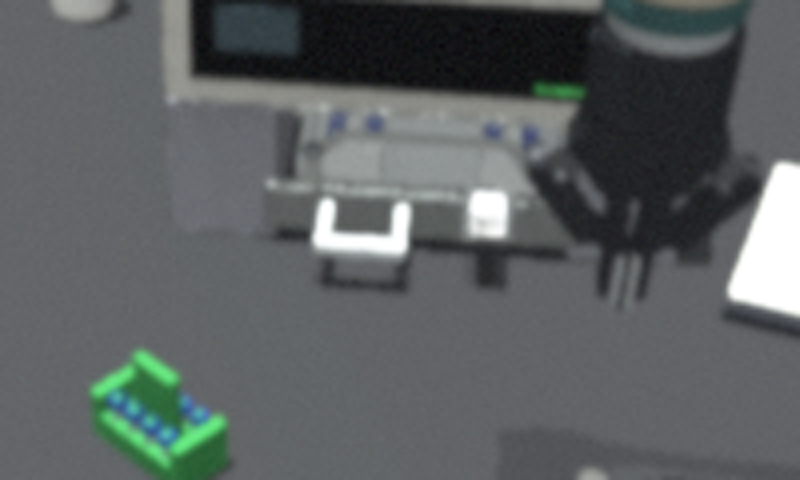

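View pics/w22.png

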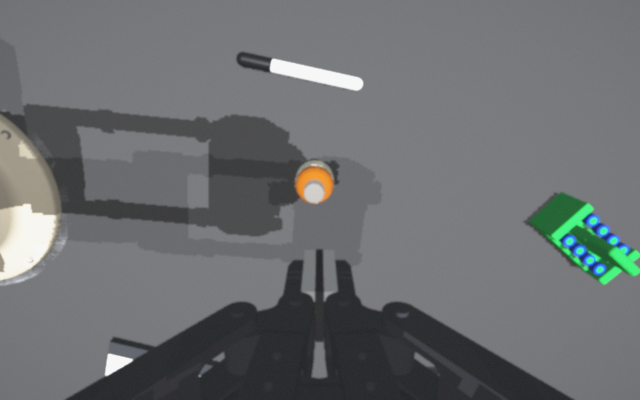

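Run:
```python
from rig import sign_off
print(sign_off())
```

```text
the job is handed in; nothing more can be done
None
```

I carried out the whole changeover and handed it in at about 42 s on the robot's clock. `sign_off` reports no verdict, so the result rests on my own checks below.

**What I did:**
- I swung the clip clear to about 1.5 rad and pressed the catch pad, and the lift came up.
- I moved the finished rack into the return tray.
- Only two fresh racks were on the bench; I stood one in bay 2 and one in bay 0.
- I pressed the lift to its stop with about 26–32 N for about 1.6 s, swung the clip back to its stop, and pushed the drawer until the force jumped at the end of its travel.

**Last checks:**
- **Drawer:** the handle's outer face is about 61 mm in front of the autosampler, which is 0.140 m of travel.
- **Lift:** after the press the platform was at 33.5 mm with the catch pad back at 55 mm, so the catch had snapped in. The pad was still at rest height with the drawer home.
- **Clip:** its strip was parallel to the drawer front after closing. The knob offset alone read about 0.036 rad, so the two readings disagree somewhat; both are within the 0.06 rad limit.
- **Racks:** the finished rack is upright in the tray. Both fresh racks measured flat in their bays before the drawer closed. With the drawer shut I could only see their front caps.
- **Other things:** nothing else on the bench looked moved, and the robot touches nothing.

**Went wrong on the way:**
- Work at the clip and catch pushed the drawer in about 7 mm early on.
- Because of that, the first fresh rack landed on a rib. I saw it standing 5 mm high, lifted it, and seated it properly.

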